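# Change the batteries in the charger behind its bifold door

### The job

Push the charger's bifold door at its fold so that both panels collapse upright at the back. Then take every charged battery pack out and stand it upright in the white tray, and plug every flat pack that stands on the worktop fully home into a socket of its own. Then push the fold down again until the door is fully closed, and only then press the start button; leave the tip box, timer and pen alone.

Things in the scene. Friction and masses are not known exactly. Their poses are not given: they have to be found in the camera images.
- charger: charger fixed on the worktop: white open-topped case 180 (x) x 238 (y), walls 6 thick, rim 88 mm high, with a bifold door on top. Origin: centre of its underside; x to its back, y to its left. Inside, a socket block with its top 36 mm up has three sockets in a row along y. Left of it (y 118 to 164, x -90 to -4 mm) a control pod 70 mm high bears the start button.
- socket_1 (a point): centre of the mouth of the left socket, on the block's top face; axes as the charger's. The hole is 51 (x) x 39 (y) mm, 24 mm deep; neighbours are 58 mm apart. A pack goes in, x along the charger's x, until its shoulder rests on the block (its origin 22 mm below this point). One pack each.
- socket_2 (a point): centre of the mouth of the middle socket, on the block's top face; axes as the charger's. The hole is 51 (x) x 39 (y) mm, 24 mm deep; neighbours are 58 mm apart. A pack goes in, x along the charger's x, until its shoulder rests on the block (its origin 22 mm below this point). One pack each.
- socket_3 (a point): centre of the mouth of the right socket, on the block's top face; axes as the charger's. The hole is 51 (x) x 39 (y) mm, 24 mm deep; neighbours are 58 mm apart. A pack goes in, x along the charger's x, until its shoulder rests on the block (its origin 22 mm below this point). One pack each.
- door (a joint): angle A of the bifold door: 0 = both panels flat, closed; 1.42 = both upright at the back. Each panel is 80 long, 230 wide (y), 5 thick. The rear one turns about door_pivot; the front one hangs from the fold, its free edge runs forward and back in the tracks, at the same angle the other way. The fold (barrel 10 mm thick) lies 80 cos A mm in front of and 80 sin A above door_pivot.
- door_pivot (a point): middle of the back hinge's axis, which runs along the charger's y, 80 mm behind the case's middle, 93.5 mm above the worktop; axes as the charger's. Friction (0.1 N m) keeps the door at whatever angle it is left; push the fold to the back to open, from behind to the front and then down to close
- fold_bar (a point): middle of the steel push bar along the fold, 10 mm thick, 160 mm long along y, carried by the rear panel 24 mm off its upper face plane and 76 mm from the back hinge. With the door flat it stands straight above the fold; with the door folded up it lies behind the fold.
- start (a joint): start button, travel: 0 = out, 0.006 m = fully in; a spring that takes 5 N when fully in
- start_top (a point): centre of the top of the start button, a round cap 28 mm wide on the control pod, pressed straight down
- tray: shallow white tray, loose, 100 (x) x 120 (y) mm outside, rim 14 mm high, walls and floor 4 to 5 mm thick; origin: centre of its underside, z up; 0.5 kg
- done_1: battery pack, all alike, 160 g, 74 mm high: plug foot 48 (x) x 36 (y) x 22 high, its lowest 6 mm only 44 x 32; shoulder 58 x 46 from 22 to 40 mm; grip rib 44 (x) x 16 (y) from 40 to 74 mm, to be pinched across y. Origin: centre of the underside, z up; half a turn about z makes no difference. Charged: in a socket at the start (one or two present).
- done_2: battery pack, all alike, 160 g, 74 mm high: plug foot 48 (x) x 36 (y) x 22 high, its lowest 6 mm only 44 x 32; shoulder 58 x 46 from 22 to 40 mm; grip rib 44 (x) x 16 (y) from 40 to 74 mm, to be pinched across y. Origin: centre of the underside, z up; half a turn about z makes no difference. Charged: in a socket at the start (one or two present).
- done_3: battery pack, all alike, 160 g, 74 mm high: plug foot 48 (x) x 36 (y) x 22 high, its lowest 6 mm only 44 x 32; shoulder 58 x 46 from 22 to 40 mm; grip rib 44 (x) x 16 (y) from 40 to 74 mm, to be pinched across y. Origin: centre of the underside, z up; half a turn about z makes no difference. Charged: in a socket at the start (one or two present).
- flat_1: battery pack, all alike, 160 g, 74 mm high: plug foot 48 (x) x 36 (y) x 22 high, its lowest 6 mm only 44 x 32; shoulder 58 x 46 from 22 to 40 mm; grip rib 44 (x) x 16 (y) from 40 to 74 mm, to be pinched across y. Origin: centre of the underside, z up; half a turn about z makes no difference. Flat: on the worktop at the start (two or three present).
- flat_2: battery pack, all alike, 160 g, 74 mm high: plug foot 48 (x) x 36 (y) x 22 high, its lowest 6 mm only 44 x 32; shoulder 58 x 46 from 22 to 40 mm; grip rib 44 (x) x 16 (y) from 40 to 74 mm, to be pinched across y. Origin: centre of the underside, z up; half a turn about z makes no difference. Flat: on the worktop at the start (two or three present).
- flat_3: battery pack, all alike, 160 g, 74 mm high: plug foot 48 (x) x 36 (y) x 22 high, its lowest 6 mm only 44 x 32; shoulder 58 x 46 from 22 to 40 mm; grip rib 44 (x) x 16 (y) from 40 to 74 mm, to be pinched across y. Origin: centre of the underside, z up; half a turn about z makes no difference. Flat: on the worktop at the start (two or three present).
- tips: white tip box 82 x 120 x 30 mm, bystander; origin: centre of its underside
- clock: white bench timer 21 x 70 x 62 mm, bystander; origin: centre of its underside
- pen: marker pen 130 mm long, bystander; origin: centre of its underside

How it is judged:
On the way, in this order (a step that is already met when the one before it is completed fails the run):
1. the bifold door is folded up at the back (angle over 1.2 rad) (value of joint door above 1.2 rad), for 0.2 s.
2. every charged pack stands upright in the tray and every flat pack is fully home in a socket (((horizontal distance between flat_1 and socket_1 below 0.006 m and z of flat_1 in the frame of socket_1 below -0.019 m and angle between the x axis of flat_1 and the x axis of socket_1, either way round below 0.12 rad) or (horizontal distance between flat_1 and socket_2 below 0.006 m and z of flat_1 in the frame of socket_2 below -0.019 m and angle between the x axis of flat_1 and the x axis of socket_2, either way round below 0.12 rad) or (horizontal distance between flat_1 and socket_3 below 0.006 m and z of flat_1 in the frame of socket_3 below -0.019 m and angle between the x axis of flat_1 and the x axis of socket_3, either way round below 0.12 rad)) and ((horizontal distance between flat_2 and socket_1 below 0.006 m and z of flat_2 in the frame of socket_1 below -0.019 m and angle between the x axis of flat_2 and the x axis of socket_1, either way round below 0.12 rad) or (horizontal distance between flat_2 and socket_2 below 0.006 m and z of flat_2 in the frame of socket_2 below -0.019 m and angle between the x axis of flat_2 and the x axis of socket_2, either way round below 0.12 rad) or (horizontal distance between flat_2 and socket_3 below 0.006 m and z of flat_2 in the frame of socket_3 below -0.019 m and angle between the x axis of flat_2 and the x axis of socket_3, either way round below 0.12 rad)) and ((horizontal distance between flat_3 and socket_1 below 0.006 m and z of flat_3 in the frame of socket_1 below -0.019 m and angle between the x axis of flat_3 and the x axis of socket_1, either way round below 0.12 rad) or (horizontal distance between flat_3 and socket_2 below 0.006 m and z of flat_3 in the frame of socket_2 below -0.019 m and angle between the x axis of flat_3 and the x axis of socket_2, either way round below 0.12 rad) or (horizontal distance between flat_3 and socket_3 below 0.006 m and z of flat_3 in the frame of socket_3 below -0.019 m and angle between the x axis of flat_3 and the x axis of socket_3, either way round below 0.12 rad)) and x of done_1 in the frame of tray between -0.05 and 0.05 m and y of done_1 in the frame of tray between -0.06 and 0.06 m and z of each of done_1, done_2, done_3 in the frame of tray below 0.012 m and angle between each of done_1, done_2, done_3's own z axis and vertical below 0.15 rad and x of done_2 in the frame of tray between -0.05 and 0.05 m and y of done_2 in the frame of tray between -0.06 and 0.06 m and x of done_3 in the frame of tray between -0.05 and 0.05 m and y of done_3 in the frame of tray between -0.06 and 0.06 m), for 0.2 s.
3. the bifold door is closed (angle under 0.1 rad) (value of joint door below 0.1 rad), for 0.2 s.
4. the start button is pressed in (over 4 mm) (value of joint start above 0.004 m), for 0.05 s.
At the end, for the whole second after the job is handed in: Every flat pack present is in a socket (within 6 mm of its centre, at least 19 of 22 mm deep, square to it within 0.12 rad); every charged pack stands inside the tray, upright within 0.15 rad; the door is closed to under 0.1 rad; the button is out again; everything is at rest and released (all of step 2 and linear speed of each of flat_1, flat_2, flat_3, done_1, done_2, done_3 below 0.02 m/s and value of joint door below 0.1 rad and value of joint start below 0.002 m); the robot touches nothing.
It fails at once if the tip box is pushed more than 3 cm from its place (distance of tips from where it was at the start of the episode above 0.03 m).
It fails at once if the timer is pushed more than 3 cm from its place (distance of clock from where it was at the start of the episode above 0.03 m).
It fails at once if the pen is pushed more than 3 cm from its place (distance of pen from where it was at the start of the episode above 0.03 m).
Of done_1, done_2, done_3 only 1 to 2 are there at a start; the rules pass over those that are not, and their reading is None.
Of flat_1, flat_2, flat_3 only 2 to 3 are there at a start; the rules pass over those that are not, and their reading is None.
At some moment in a run one of tray, flat_1, flat_2, flat_3 may be knocked a few centimetres aside while the robot is not near it.
It also fails if it takes over 210 s, if anything falls off the work surface, if the arm or the gripper's body presses on something with over 40 N, if the wrist force passes 120 N, or if a joint passes its speed limit or range.

### The arm

A 7-joint arm with a two-finger parallel gripper is mounted at the origin on a cart in front of the work surface, level with it; the furniture and walls round the work are solid. World frame = base frame: x ahead of the robot, y to its left, z up, the work surface at z = 0. Lengths are in m, angles in rad, forces in N, time in s.
With the tool pointing down it reaches from about 0.425 to 0.925 m from the base axis. Payload 6.8 kg.
Tool frame: the origin (TCP) lies at the very end of the fingers, on their centre line; the grasp point (between the pads) lies grasp_offset behind it (grasp_offset is the distance from the TCP to the grasp point, in m); z points along the fingers, y is the direction in which the jaws open and shut (so a half turn about z gives the same grasp; the last joint's range is limited). The gripper opens to 85 mm and grips with 20 to 120 N. Pads are 22 mm wide; open, the fingers measure 114 mm over their backs; the gripper's body (76 mm by 85 mm) begins 54 mm behind the grasp point. The pads swing forward as they close: fully open they stand 13 mm farther back than shut.
Start: joints at [-1.232, 0.477, 0.022, 1.555, -0.011, 1.109, -0.083], TCP at [0.292, 0.609, 0.231] pointing down, gripper open.
Joint ranges: [-2.96, 2.96], [-0.34, 2.1], [-1.41, 1.46], [0.24, 2.44], [-1.37, 4.51], [0.17, 1.92], [-2.96, 2.96]. Speed limits (rad/s): [2.39, 2.39, 3.14, 3.14, 3.14, 3.14, 3.14].

### API

Orientations are given as a unit quaternion [w, x, y, z].
In Python, from station import * gives the robot as it stands.
- The arm moves only by the shell command python3 -m handwheel 'ROWS' [FORCE]. ROWS is JSON, one flat list of numbers, 7 for each row, row after row: the shift along the world's x, y, z in cm, then the turn, a rotation vector about the world's x, y, z in degrees, then the opening, from 0 (shut) to 1 (fully open). In form: [tx, ty, tz, ax, ay, az, fingers, tx, ty, tz, ax, ay, az, fingers, ...]. A call has 1 to 8 rows; each row is the pose to reach, as a shift and turn from the pose measured when the call began; what a row does not reach only later rows make up. A row lasts 1/12 s, in which the tool goes at most 41.7 mm and 7.16 degrees, less where a joint would pass 70% of its speed; a pose out of reach is approached as far as the arm can. A call with a gripper value outside its range is refused whole. The fingers move at their own pace and stop on an object; FORCE is the grip in N (left out, the last holds). Time passes only in rows, so rows that repeat a pose let the fingers close. It gives the time, the measured TCP pose, the force and the opening at its end, in the units of the state.
- get_obs(): the state, without advancing time (a new reading comes with each control period).
- read_camera(name): name is "scene" or "side" or "wrist"; returns the picture (400x640x3 uint8, red, green, blue); there is no depth.
- camera_info(name): a dict with "fx", "fy", "cx", "cy" (pixels), "R" (3x3) and "t" (3): a world point X has camera coordinates R X + t; the wrist camera has in their place "mount" (4x4, takes a point from camera to tool coordinates, whose origin is the TCP and whose axes are the flange's). Camera axes: x right, y down, z forward; pixel columns grow to the right and rows downward; lengths in m; the calibration is good to about 2 mm. A picture is of the moment at which its call begins: read the wrist's pose just before it. camera_info takes no time and is no camera call.
- hand_in(): hands the job in, once; it reports no verdict.
The state is a dict: "t": time; "q": joint angles; "joint_vel": joint speeds; "joint_torque": joint torques, N m; "eef_pos": TCP position; "tool_rot": TCP orientation; "contact_force": force on the tool from outside, world axes, zero at the start; "torque": the same for the moment, N m; "gripper_width": opening from 0.0 (shut) to 1.0 (fully open).
Only numpy, scipy, OpenCV 4.12 (cv2) and the standard library are available. Lean on these libraries where they do the work, as an engineer would, in place of code of your own. Each camera call takes 0.05 s, during which the arm holds its last target. There are 200 camera calls.

## Working session

There is one attempt and no reset: what is moved stays moved. The work goes in short steps, Python scripts to look and compute and a shell command to move; the robot and the scene stay as the last step left them, time stands still between calls to the robot, and variables do not carry over. Pictures are saved under pics/ and viewed, on a budget of 14 in all, crops included, one or two more only if the job needs it, and the job is handed in when it is done.

```bash
mkdir -p pics; ls; python3 - <<'E'
from station import *
import cv2
o=get_obs(); print({k:o[k] for k in('t','eef_pos','tool_rot','gripper_width','contact_force')})
try: print(grasp_offset)
except Exception as e: print(e)
for n in("scene","side"):
    cv2.imwrite(f"pics/{n}0.png",read_camera(n)[:,:,::-1])
for n in("scene","side","wrist"): print(n,camera_info(n))
E
```

```text
pics
{'t': 0.0, 'eef_pos': array([0.29141592, 0.60820637, 0.23033305]), 'tool_rot': array([-1.19232789e-04,  2.21542345e-01,  9.75150343e-01, -8.85784903e-04]), 'gripper_width': 1.0004118661055976, 'contact_force': array([-0.44182329, -1.19902013, -0.08335723])}
0.0187
scene {'fx': 510.11290875511986, 'fy': 510.11290875511986, 'cx': 317.9881467670511, 'cy': 196.43512927725013, 'R': array([[ 0.64596827, -0.76326415,  0.01236264],
       [-0.55355318, -0.4795138 , -0.68091512],
       [ 0.52564615,  0.43300618, -0.73225799]]), 't': array([-0.412186  ,  0.33708284,  0.9757734 ])}
side {'fx': 366.75728282239044, 'fy': 366.75728282239044, 'cx': 320.4213545174416, 'cy': 199.3828306619855, 'R': array([[ 9.62567280e-01, -2.71041663e-01, -8.05674405e-04],
       [-1.01305967e-01, -3.57014001e-01, -9.28589309e-01],
       [ 2.51398753e-01,  8.93911304e-01, -3.71108133e-01]]), 't': array([-0.56248068,  0.11258301,  0.87861263])}
wrist {'fx': 322.9797063573855, 'fy': 322.9797063573855, 'cx': 323.1720243107975, 'cy': 204.2823276887736, 'mount': array([[ 5.21184923e-04, -9.51264397e-01, -3.08376030e-01,
         7.76363049e-02],
       [ 9.99999503e-01,  2.33524083e-04,  9.69730097e-04,
        -1.89355750e-04],
       [-8.50456486e-04, -3.08376382e-01,  9.51264045e-01,
        -1.42196306e-01],
       [ 0.00000000e+00,  0.00000000e+00,  0.00000000e+00,
         1.00000000e+00]])}
```

View pics/scene0.png

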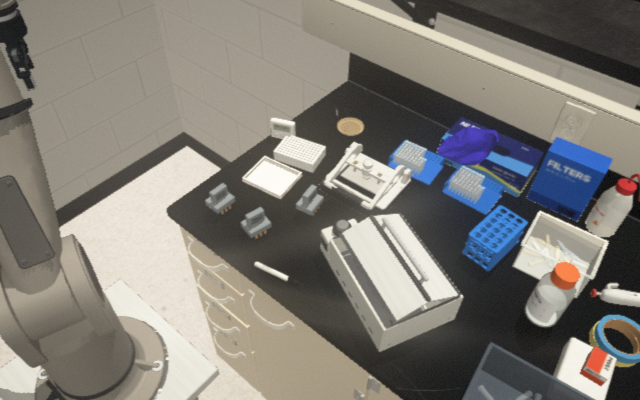

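View pics/side0.png

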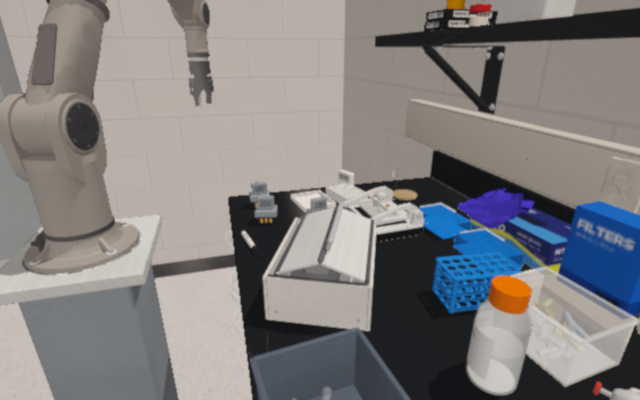

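The scene picture shows three flat packs at about (219,198), (256,222) and (310,200). The tray is at (272,177), the charger at (390,280) with its door partly folded, and the pen at (270,271). The side picture confirms this. I'll zoom in to pick points.

```bash
cat > lib.py <<'E'
from station import *
import numpy as np, cv2
from scipy.spatial.transform import Rotation as Ro
def cam(n,o=None):
    c=camera_info(n); K=np.array([[c['fx'],0,c['cx']],[0,c['fy'],c['cy']],[0,0,1]])
    if 'R' in c: return K,np.array(c['R']),np.array(c['t'])
    o=o or get_obs(); q=o['tool_rot']; T=np.eye(4); T[:3,:3]=Ro.from_quat([q[1],q[2],q[3],q[0]]).as_matrix(); T[:3,3]=o['eef_pos']
    M=np.linalg.inv(T@np.array(c['mount'])); return K,M[:3,:3],M[:3,3]
def proj(C,P):
    K,R,t=C; p=(np.atleast_2d(P)@R.T+t)@K.T; return p[:,:2]/p[:,2:]
def unproj(C,uv,z):
    K,R,t=C; d=np.c_[np.atleast_2d(uv),np.ones(len(np.atleast_2d(uv)))]@np.linalg.inv(K).T@R; c=-R.T@t
    return c+d*((z-c[2])/d[:,2])[:,None]
def box(sx,sy,z0,z1,cx=0,cy=0):
    return [[np.array([cx+a*sx/2,cy+b*sy/2,z]) for a,b in((-1,-1),(1,-1),(1,1),(-1,1))] for z in(z0,z1)]
def pack(z=0): return box(.044,.032,z,z)+box(.058,.046,z+.022,z+.040)+box(.044,.016,z+.04,z+.074)
def place(polys,x,y,yaw):
    R=Ro.from_euler('z',yaw).as_matrix(); return [np.array(p)@R.T+[x,y,0] for p in polys]
def draw(im,C,polys,s=1,off=(0,0),col=(0,0,255)):
    for p in polys: cv2.polylines(im,[np.round((proj(C,p)-off)*s*8).astype(int)],True,col,1,cv2.LINE_AA,3)
def shot(n,name,crop=None,s=1,polys=(),o=None):
    o=get_obs(); im=read_camera(n)[:,:,::-1].copy(); cv2.imwrite('last_%s.png'%n,im); C=cam(n,o)
    np.savez('last_%s.npz'%n,K=C[0],R=C[1],t=C[2])
    x0,y0,x1,y1=crop or (0,0,640,400)
    im=cv2.resize(im[y0:y1,x0:x1],None,fx=s,fy=s,interpolation=cv2.INTER_CUBIC)
    draw(im,C,polys,s,(x0,y0)); cv2.imwrite('pics/%s.png'%name,im); return C
E
python3 - <<'E'
from lib import *
im=cv2.imread('pics/scene0.png')[175:352,310:470]
cv2.imwrite('pics/scene0b.png',cv2.resize(im,None,fx=3.2,fy=3.2,interpolation=cv2.INTER_CUBIC))
im=cv2.imread('pics/scene0.png')[110:250,195:425]
cv2.imwrite('pics/scene0c.png',cv2.resize(im,None,fx=3.4,fy=3.4,interpolation=cv2.INTER_CUBIC))
E
```

```text
(no output)
```

View pics/scene0b.png

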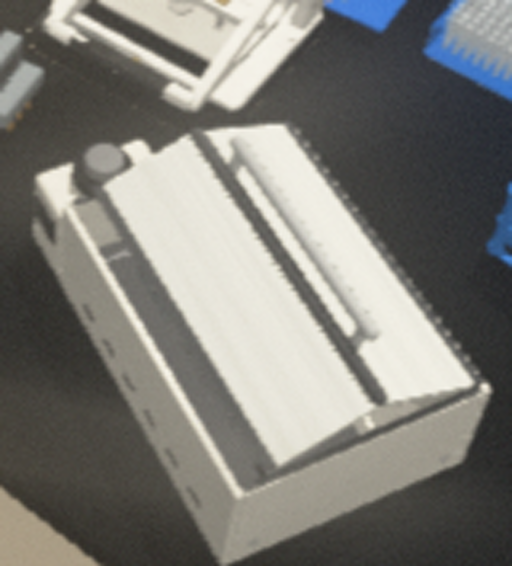

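View pics/scene0c.png

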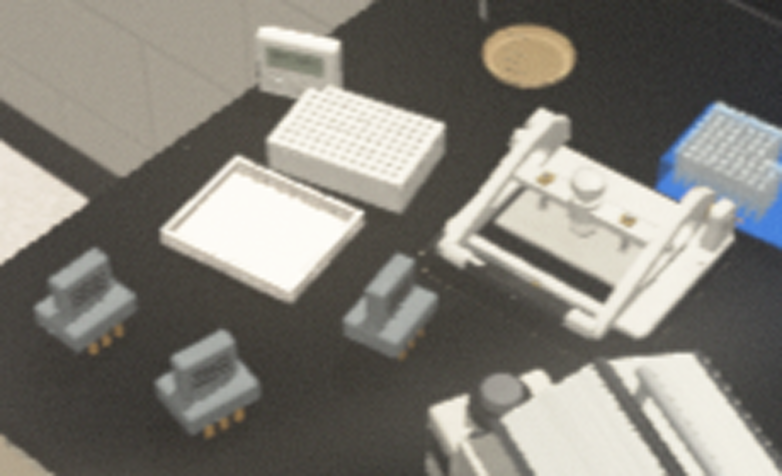

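The crops show these points, in full-image pixels:
- **Charger:** front-right rim (385,329), back-right rim (462,296), front-left rim (332,239), button (343,225).
- **Door:** partly folded.
- **Flat packs:** long axis roughly along world x.
- **Tray:** corners at about (243,178), (265,156), (301,173) and (281,197).

Next I'll fit poses to these.

```bash
cat > fit0.py <<'E'
from lib import *
from scipy.optimize import least_squares
C=cam('scene')
b=lambda *p:np.array(p)/3.2+[310,175]
c=lambda *p:np.array(p)/3.4+[195,110]
def fit(P,uv,x0):
    P=np.array(P);uv=np.array(uv)
    f=lambda v:(proj(C,place([P],*v)[0])-uv).ravel()
    r=least_squares(f,x0); return r.x,np.abs(r.fun).max()
ch,e=fit([[-.09,-.119,.088],[.09,-.119,.088],[-.09,.119,.088],[-.09,-.119,0]],[b(240,492),b(488,388),b(72,205),b(222,565)],[.65,0,0]); print('charger',ch,e)
def door(v):
    A=v[0]; x=.08-.08*np.cos(A); z=.0935+.08*np.sin(A); xf=.08-.16*np.cos(A)
    n=.0025*np.array([-np.sin(A),np.cos(A)])
    P=[[x+n[0],-.115,z+n[1]],[x+n[0],.115,z+n[1]],[xf+n[0],-.115,.0935+n[1]],[xf+n[0],.115,.0935+n[1]]]
    return (proj(C,place([P],*ch)[0])-[b(370,405),b(195,135),b(272,470),b(105,190)]).ravel()
r=least_squares(door,[.4]);print('A',r.x,np.round(r.fun,1))
S=lambda h,k,z:[[-h,k,z],[-h,-k,z],[h,-k,z]]
for n,uv in(('p1',[c(36,307),c(80,338),c(135,292)]),('p2',[c(157,388),c(205,420),c(258,376)]),('p3',[c(346,318),c(395,345),c(437,295)])):
    print(n,*fit(S(.029,.023,.04),uv,[.55,.3,0]))
for n,h,k in(('tray',.05,.06),('tray90',.06,.05)):print(n,*fit([[-h,k,.014],[h,k,.014],[h,-k,.014],[-h,-k,.014]],[c(163,233),c(237,157),c(362,215),c(292,297)],[.6,.4,0]))
print('button',unproj(C,b(103,160),.078), 'tips',unproj(C,c(355,140),.03),'pen',unproj(C,[270,271],.008),'pen ends',unproj(C,[[255,264],[287,279]],.008),'clock',unproj(C,c(300,50),.05))
print('device pts',unproj(C,[c(545,125),c(455,245),c(720,210),c(590,325)],.05))
E
python3 fit0.py
```

```text
charger [ 0.51351629 -0.31008051 -0.45143357] 2.441628903339222
A [0.33417025] [ 3.6 -0.8  0.4 -2.1 -2.8  0.5 -3.8 -0.7]
p1 [0.43387306 0.13734347 0.03469081] 0.9179947780506836
p2 [0.43740722 0.01804794 0.00632192] 1.3650613684816904
p3 [ 0.57087546 -0.03112131  0.13918112] 1.3143777047493472
tray [0.58930263 0.11385757 0.15326643] 0.8369592869070175
tray90 [0.5900612  0.11367893 0.21634344] 5.211320090345566
button [[ 0.53438403 -0.15684054  0.078     ]] tips [[0.69356996 0.11266874 0.03      ]] pen [[ 0.37377375 -0.08430771  0.008     ]] pen ends [[ 0.36548238 -0.04580324  0.008     ]
 [ 0.38282961 -0.12707181  0.008     ]] clock [[0.72921332 0.20384966 0.05      ]]
device pts [[ 0.78734653 -0.00241223  0.05      ]
 [ 0.6399816  -0.03269355  0.05      ]
 [ 0.79737298 -0.15844913  0.05      ]
 [ 0.64124389 -0.15355591  0.05      ]]
```

```bash
python3 -m handwheel '[21,-21,7,0,0,0,1, 21,-21,7,0,0,0,1, 21,-21,7,0,0,0,1, 21,-21,7,0,0,0,1, 21,-21,7,0,0,0,1, 21,-21,7,0,0,0,1, 21,-21,7,0,0,0,1, 21,-21,7,0,0,0,1]'; python3 -m handwheel '[0,-33,0,0,0,0,1,0,-33,0,0,0,0,1,0,-33,0,0,0,0,1,0,-33,0,0,0,0,1,0,-33,0,0,0,0,1,0,-33,0,0,0,0,1,0,-33,0,0,0,0,1,0,-33,0,0,0,0,1]'; python3 -m handwheel '[0,-33,0,0,0,0,1,0,-33,0,0,0,0,1,0,-33,0,0,0,0,1,0,-33,0,0,0,0,1,0,-33,0,0,0,0,1,0,-33,0,0,0,0,1,0,-33,0,0,0,0,1,0,-33,0,0,0,0,1]'
```

```text
t: 0.77
eef_pos: [0.5074, 0.3915, 0.3019]
tool_rot: [0.002, 0.226, 0.974, -0.001]
contact_force: [0.7, -0.6, 0.9]
gripper_width: 0.996
t: 1.43
eef_pos: [0.5067, 0.063, 0.3017]
tool_rot: [0.002, 0.226, 0.974, -0.001]
contact_force: [1.0, -0.2, -0.7]
gripper_width: 0.998
t: 2.1
eef_pos: [0.5061, -0.2689, 0.3016]
tool_rot: [0.002, 0.226, 0.974, -0.001]
contact_force: [1.8, 1.1, -0.7]
gripper_width: 0.996
```

```bash
cat >> lib.py <<'E'
def charger(A=None):
    P=box(.18,.238,.088,.088)[:1]+box(.168,.226,.088,.088)[:1]+box(.086,.046,.07,.07,-.047,.141)[:1]
    if A is not None:
        x=.08-.08*np.cos(A); z=.0935+.08*np.sin(A); xf=.08-.16*np.cos(A)
        P+=[[[x,-.115,z],[x,.115,z],[xf,.115,.0935],[xf,-.115,.0935]],[[x,-.115,z],[x,.115,z],[.08,.115,.0935],[.08,-.115,.0935]]]
        bx=.08-.076*np.cos(A)+.024*np.sin(A); bz=.0935+.076*np.sin(A)+.024*np.cos(A); P+=[[[bx,-.08,bz],[bx,.08,bz]]]
    else:
        for k in(-1,0,1): P+=box(.051,.039,.036,.036,0,k*.058)[:1]
    return P
E
python3 - <<'E'
from lib import *
shot('wrist','w1',None,1.25,place(charger(.334),.5135,-.310,-.4514))
E
```

```text
(no output)
```

View pics/w1.png

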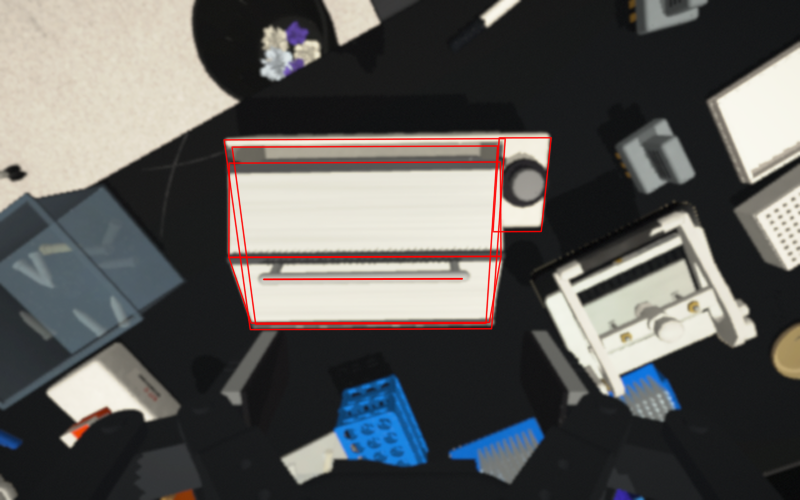

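The overlay on the wrist picture fits the charger to about 2–3 mm, with the door at A≈0.33 and the bar along row ~277 of the picture. I'll shut the fingers, come down in front of the bar and push it back along its arc.

```bash
python3 -m handwheel '[0.4,-3.9,-12,0,0,0,0, 0.4,-3.9,-12,0,0,0,0, 0.4,-3.9,-12,0,0,0,0, 0.4,-3.9,-12,0,0,0,0, 0.4,-3.9,-14,0,0,0,0, 0.4,-3.9,-15.5,0,0,0,0, 0.4,-3.9,-17,0,0,0,0, 0.4,-3.9,-17,0,0,0,0]' 30; python3 -m handwheel '[0.7,-0.33,0.6,0,0,0,0, 1.35,-0.65,1.3,0,0,0,0, 2.1,-1,2,0,0,0,0, 2.88,-1.4,2.6,0,0,0,0, 3.5,-1.7,3.1,0,0,0,0, 4.23,-2.05,3.6,0,0,0,0, 4.23,-2.05,3.6,0,0,0,0]'; python3 - <<'E'
from lib import *
shot('scene','s1',(290,120,500,360),2.4,place(charger(1.0),.5135,-.310,-.4514))
E
```

```text
t: 2.82
eef_pos: [0.502, -0.3129, 0.1289]
tool_rot: [-0.005, 0.231, 0.973, -0.002]
contact_force: [-12.0, 7.2, 3.6]
gripper_width: -0.002
t: 3.4
eef_pos: [0.5456, -0.3332, 0.1705]
tool_rot: [-0.004, 0.23, 0.973, -0.001]
contact_force: [-9.8, 6.7, 29.0]
gripper_width: 0.0
```

View pics/s1.png

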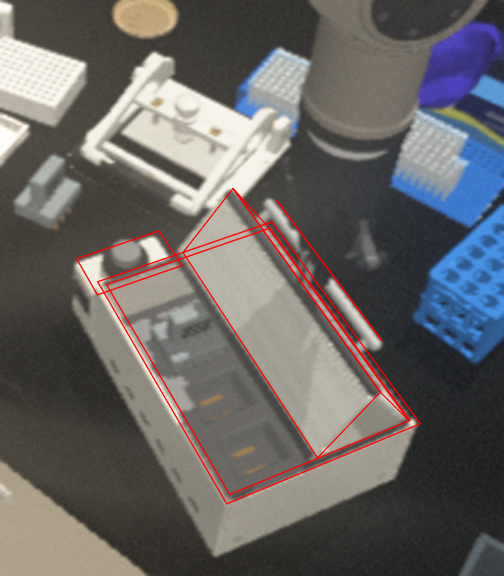

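The door now stands at A≈1.0. One charged pack is in the left socket, and the middle and right sockets are empty. Next I'll go in front of the fold and push it fully back.

```bash
python3 -m handwheel '[0,0,3.5,0,0,0,0, -1.5,0.75,3.5,0,0,0,0, -3.1,1.5,3.5,0,0,0,0, -3.1,1.5,3.5,0,0,0,0, -3.1,1.5,0,0,0,0,0, -3.1,1.5,-2,0,0,0,0, -3.1,1.5,-2,0,0,0,0]'; python3 -m handwheel '[0.9,-0.45,0.2,0,0,0,0, 1.8,-0.9,0.4,0,0,0,0, 2.7,-1.3,0.7,0,0,0,0, 3.6,-1.75,1,0,0,0,0, 4.3,-2.1,1.2,0,0,0,0, 4.6,-2.25,1.2,0,0,0,0, 4.6,-2.25,1.2,0,0,0,0]'; python3 - <<'E'
from lib import *
shot('scene','s2',(290,120,500,360),2.4,place(charger(1.4),.5135,-.310,-.4514))
E
```

```text
t: 4.03
eef_pos: [0.5132, -0.3158, 0.1475]
tool_rot: [-0.006, 0.23, 0.973, 0.0]
contact_force: [-0.5, 0.1, -0.6]
gripper_width: 0.0
t: 4.62
eef_pos: [0.5566, -0.3366, 0.1611]
tool_rot: [-0.01, 0.23, 0.973, 0.002]
contact_force: [-14.5, 8.9, 14.8]
gripper_width: 0.001
```

View pics/s2.png

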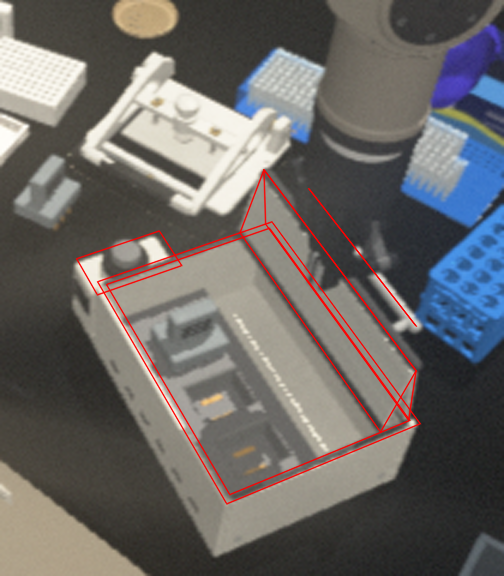

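The door model at A=1.4 fits, so the door is fully folded. Next I'll retreat up and forward, then look down into the case.

```bash
python3 -m handwheel '[-2.7,1.3,0,0,0,0,0, -5.4,2.6,1,0,0,0,0, -6.3,3.1,5,0,0,0,0.5, -6.3,3.1,9,0,0,0,1, -6.3,3.1,13,0,0,0,1, -6.3,3.1,15,0,0,0,1,-6.3,3.1,15,0,0,0,1]'; python3 - <<'E'
from lib import *
ch=(.5135,-.310,-.4514)
shot('wrist','w2',None,1.25,place(charger()+[list(p+np.array([0,.058,.014])) for p in map(np.array,pack())],*ch)+place(pack(),.571,-.031,.139))
E
```

```text
t: 5.25
eef_pos: [0.4966, -0.3079, 0.3186]
tool_rot: [-0.004, 0.23, 0.973, 0.001]
contact_force: [-0.1, -1.4, 1.1]
gripper_width: 0.706
```

View pics/w2.png

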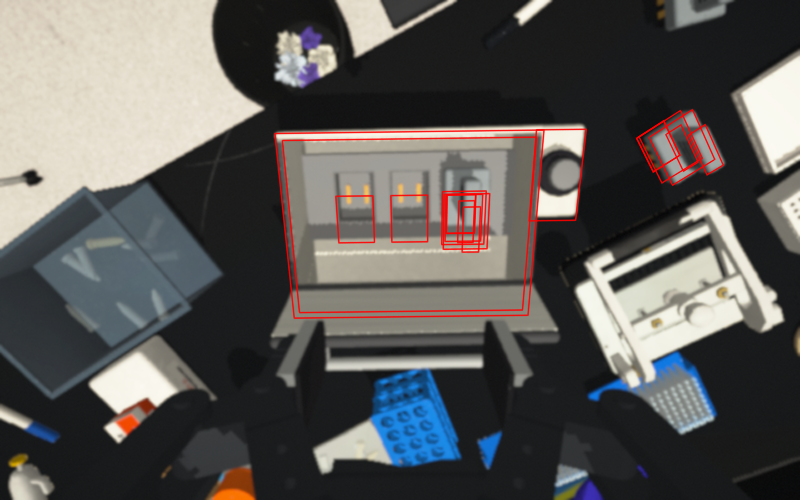

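The holes lie forward of the case's middle, with socket 3 at about (337–374, 172–221) and socket 2 at (391–428, 172–221) in the 1.25x picture. The button is at about (561,172). I'll fit the charger, sockets and button by edge search.

```bash
cat >> lib.py <<'E'
from scipy.optimize import least_squares
def last(n):
    d=np.load('last_%s.npz'%n); return cv2.imread('last_%s.png'%n),(d['K'],d['R'],d['t'])
def icp(n,segs,v0,rng=10,it=6,dirs=None,free=(0,1,2)):
    """segs: list of (P0,P1) in object frame, sign (+1 = brighter to the left normal, 0 any)."""
    im,C=last(n); g=cv2.GaussianBlur(cv2.cvtColor(im,cv2.COLOR_BGR2GRAY).astype(np.float32),(0,0),1.0)
    v=np.array(v0,float); free=list(free)
    for k in range(it):
        w=max(3,rng-2*k); S=[];
        for a,b in segs:
            s=np.linspace(.1,.9,15)[:,None]; P=np.array(a)*(1-s)+np.array(b)*s
            uv=proj(C,place([P],*v)[0]); d=uv[-1]-uv[0]; nn=np.array([-d[1],d[0]])/np.hypot(*d)
            h=np.arange(-w,w+.1,.5); G=uv[:,None]+h[:,None]*nn
            val=cv2.remap(g,G[...,0].astype(np.float32),G[...,1].astype(np.float32),1); gr=np.abs(np.gradient(val,axis=1))
            j=gr.argmax(1); ok=gr[np.arange(15),j]>4
            S+=[(P[i],nn,uv[i]+h[j[i]]*nn) for i in range(15) if ok[i]]
        P=np.array([s[0] for s in S]);N=np.array([s[1] for s in S]);U=np.array([s[2] for s in S])
        def f(x):
            y=v.copy(); y[free]=x; return ((proj(C,place([P],*y)[0])-U)*N).sum(1)
        r=least_squares(f,v[free],loss='soft_l1'); v[free]=r.x
    return v,len(S),np.sqrt(np.mean(r.fun**2))
E
python3 - <<'E'
from lib import *
z=.088
seg=[((-.09,-.119,z),(-.09,.115,z)),((-.09,-.119,z),(.05,-.119,z)),((-.09,.164,.07),(-.004,.164,.07)),((-.004,.125,.07),(-.004,.164,.07))]
for n in ('wrist',):
    print(n,icp(n,seg,[.5135,-.310,-.4514]))
v=icp('wrist',seg,[.5135,-.310,-.4514])[0]
# sockets: hole rect
im,C=last('wrist')
s=[]
for k in(-1,0):
    y=k*.058; s+=[((-.0255,y-.0195,.036),(-.0255,y+.0195,.036)),((-.0255,y-.0195,.036),(.0255,y-.0195,.036)),((-.0255,y+.0195,.036),(.0255,y+.0195,.036)),((.0255,y-.0195,.036),(.0255,y+.0195,.036))]
R=Ro.from_euler('z',v[2]).as_matrix()
o=v[:2]+(R@[-.024,0,0])[:2]
r=icp('wrist',s,[*o,v[2]],rng=7); print('sockets',r, 'local',R.T@np.r_[r[0][:2]-v[:2],0])
c=unproj(C,np.array([[561,172]])/1.25,.078)[0]; print('button',c,R.T@(c-np.r_[v[:2],0]))
g=cv2.cvtColor(im,6); 
print('col hole', g[125:190,325].tolist()); print('row hole',g[155,262:350].tolist())
# scene
seg2=[((-.09,.164,.07),(-.09,.122,.07)),((-.09,-.119,0),(-.09,.1,0)),((-.09,-.119,0),(.09,-.119,0)),((-.09,-.119,0),(-.09,-.119,.088)),((.09,-.119,0),(.09,-.119,.088))]
print('scene',icp('scene',seg2,[.5135,-.310,-.4514],rng=8))
E
```

```text
wrist (array([ 0.51132098, -0.30856509, -0.43761767]), 59, np.float64(0.7277895339047616))
sockets (array([ 0.49172138, -0.29756621, -0.4400166 ]), 81, np.float64(1.573715667419947)) local [-0.02241374  0.00165642  0.        ]
button [ 0.52898874 -0.15959847  0.078     ] [-0.04712668  0.14241587  0.078     ]
col hole [158, 157, 158, 158, 158, 158, 158, 158, 158, 157, 152, 148, 149, 156, 160, 160, 160, 160, 160, 160, 160, 160, 161, 160, 160, 160, 161, 160, 160, 159, 160, 160, 159, 160, 160, 160, 161, 160, 159, 151, 134, 114, 105, 104, 103, 102, 99, 91, 81, 81, 95, 110, 112, 106, 103, 102, 102, 102, 102, 102, 102, 102, 102, 106, 119]
row hole [156, 157, 157, 157, 155, 147, 132, 112, 94, 104, 130, 149, 157, 160, 169, 185, 193, 191, 180, 165, 159, 159, 158, 158, 158, 158, 158, 159, 165, 180, 193, 196, 187, 162, 135, 115, 113, 128, 145, 155, 158, 159, 159, 159, 159, 160, 160, 159, 157, 149, 136, 137, 150, 158, 159, 163, 173, 188, 195, 191, 177, 164, 160, 160, 160, 160, 160, 161, 161, 162, 169, 184, 195, 195, 180, 147, 117, 104, 100, 95, 103, 125, 146, 157, 160, 161, 160, 158]
scene (array([ 0.50998448, -0.30745684, -0.44429685]), 65, np.float64(0.7749851733949128))
```

Scene and wrist fits agree: charger at (0.511,-0.308), yaw -0.44, and the sockets at local x≈-0.022. I'll add a helper that prints the shift and turn needed, then grasp the charged pack.

```bash
cat >> lib.py <<'E'
CH=np.array([.5107,-.308,-.440]); EX=np.array([.905,-.426]); EY=np.array([.426,.905])
SOCK={1:np.array([.4912,-.2982])+.058*EY,2:np.array([.4912,-.2982]),3:np.array([.4912,-.2982])-.058*EY}
def need(x,y,z,yaw):
    """yaw = direction of pack x axis; tool y = yaw+90deg. prints shift cm and rotvec deg"""
    o=get_obs(); q=o['tool_rot']; R=Ro.from_quat([q[1],q[2],q[3],q[0]]); best=None
    for k in(0,np.pi):
        a=yaw+np.pi/2+k; yv=np.array([np.cos(a),np.sin(a),0]); zv=np.array([0,0,-1.]); T=Ro.from_matrix(np.c_[np.cross(yv,zv),yv,zv])
        r=(T*R.inv()).as_rotvec(degrees=True)
        if best is None or np.linalg.norm(r)<np.linalg.norm(best): best=r
    print('shift',np.round((np.array([x,y,z])-o['eef_pos'])*100,2),'rot',np.round(best,1),'q7',round(o['q'][6],2),'f',np.round(o['contact_force'],1))
E
python3 - <<'E'
from lib import *
print(SOCK); need(*SOCK[1],.130,-.440)
im,C=last('wrist')
# silhouette of rib top of pack in socket 1
g=cv2.cvtColor(im,6); uv=proj(C,place([box(.044,.016,.088,.088)[0]],*SOCK[1],-.44)[0]); print(uv)
print(proj(C,place([box(.058,.046,.054,.054)[0]],*SOCK[1],-.44)[0]))
E
```

```text
{1: array([ 0.515908, -0.24571 ]), 2: array([ 0.4912, -0.2982]), 3: array([ 0.466492, -0.35069 ])}
shift [  2.03   6.13 -18.56] rot [-0.3 -0.7  1.4] q7 1.7 f [ 0.1  0.4 -0.4]
[[371.69055169 143.00005612]
 [370.91614328 180.52066153]
 [384.43011286 180.19870935]
 [385.68768457 142.65615077]]
[[355.72944659 134.31481915]
 [355.4588697  180.03239802]
 [391.09269321 179.18286267]
 [392.91511194 133.39446141]]
```

```bash
python3 -m handwheel '[2,6.1,-7,-0.3,-0.7,1.4,0.5, 2,6.1,-11,-0.3,-0.7,1.4,0.5, 2,6.1,-16,-0.3,-0.7,1.4,0.5, 2,6.1,-18.6,-0.3,-0.7,1.4,0.5,2,6.1,-18.6,-0.3,-0.7,1.4,0.5,2,6.1,-18.6,-0.3,-0.7,1.4,0.5,2,6.1,-18.6,-0.3,-0.7,1.4,0.5]'; python3 - <<'E'
from lib import *
need(*SOCK[1],.058,-.440)
shot('wrist','w3',(160,40,640,400),1.6,place(charger()[:3],*CH)+place(pack(.014),*SOCK[1],-.44)+sum([place(box(.051,.039,.036,.036)[:1],*SOCK[k],-.44) for k in(2,3)],[]))
E
```

```text
t: 5.88
eef_pos: [0.5148, -0.2457, 0.1285]
tool_rot: [-0.002, 0.218, 0.976, 0.0]
contact_force: [-0.4, -0.4, 1.0]
gripper_width: 0.503
shift [ 0.11 -0.   -7.05] rot [-0.1 -0.2 -0. ] q7 1.71 f [-0.4 -0.4  1. ]
```

View pics/w3.png

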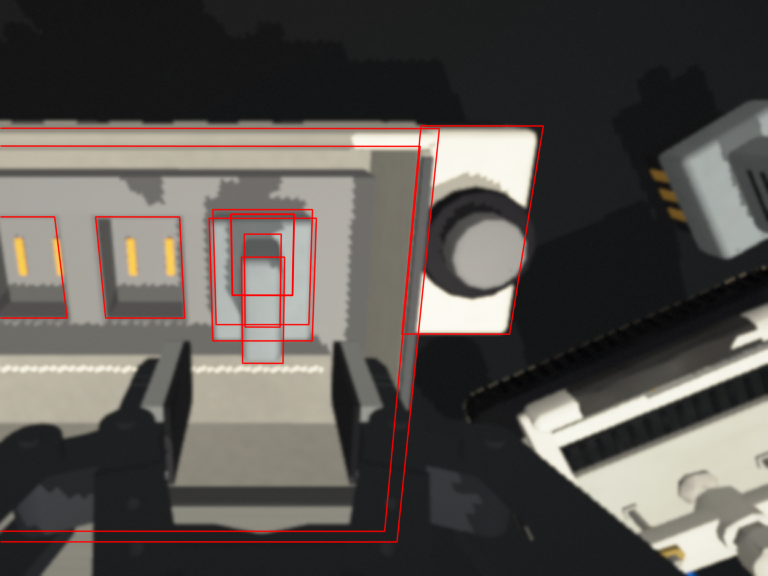

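The models now sit on the pack, sockets and pod to within 1–2 mm. I'll lower, grip and lift.

```bash
python3 -m handwheel '[0.1,0,-3,0,0,0,0.5, 0.1,0,-5.5,0,0,0,0.5, 0.1,0,-7,0,0,0,0.5, 0.1,0,-7,0,0,0,0.5, 0.1,0,-7,0,0,0,0, 0.1,0,-7,0,0,0,0, 0.1,0,-7,0,0,0,0, 0.1,0,-7,0,0,0,0]' 40;  python3 -m handwheel '[0,0,1,0,0,0,0, 0,0,2,0,0,0,0, 0,0,4,0,0,0,0, 0,0,8,0,0,0,0, 0,0,12,0,0,0,0, 0,0,16,0,0,0,0, 0,0,16,0,0,0,0]'; python3 - <<'E'
from lib import *
print(unproj(last('wrist')[1],[465,197.5],.08))
shot('scene','s3')
im,C=last('scene'); 
need(.589,.114,.20,.153)
h,k=.05,.06
print('tray',icp('scene',[((-h,k,.014),(h,k,.014)),((h,-k,.014),(-h,-k,.014)),((-h,-k,.014),(-h,k,.014)),((-h,-k,0),(-h,k,0)),((-h,-k,0),(h,-k,0))],[.5893,.1139,.153],rng=6))
E
```

```text
t: 6.6
eef_pos: [0.5189, -0.2479, 0.063]
tool_rot: [0.003, 0.219, 0.976, -0.0]
contact_force: [-0.5, 0.6, 7.7]
gripper_width: 0.178
t: 7.18
eef_pos: [0.5228, -0.2505, 0.2323]
tool_rot: [0.01, 0.219, 0.976, -0.001]
contact_force: [0.6, -1.7, -1.6]
gripper_width: 0.175
[[ 0.53350924 -0.15790235  0.08      ]]
shift [ 6.75 36.34 -2.88] rot [ 0.   0.9 34. ] q7 1.65 f [ 0.5  0.7 -2.1]
tray (array([0.58710443, 0.11826523, 0.15035034]), 75, np.float64(1.4687087250693875))
```

```bash
python3 -m handwheel '[1,4,1,0,0.5,0,0, 2,8,1,0,0.9,0,0, 3,12,1,0,0.9,0,0, 4,16,1,0,0.9,0,0, 4,20,1,0,0.9,0,0, 4,24,1,0,0.9,0,0, 4,28,1,0,0.9,0,0, 4,28,1,0,0.9,0,0]';  python3 -m handwheel '[2.3,8.5,-3,0,0,0,0,2.3,8.5,-3,0,0,0,0,2.3,8.5,-3,0,0,0,0,2.3,8.5,-3,0,0,0,0,2.3,8.5,-3,0,0,0,0]'; python3 - <<'E'
from lib import *
need(.588,.117,.056,-.44)
h,k=.05,.06
shot('wrist','w4',None,1.25,place(box(.1,.12,0,.014),.588,.117,.151)+place(pack(),.43387,.1373,.035)+place(pack(),.4374,.018,.006)+place(pack(),.571,-.031,.139))
E
```

```text
t: 7.9
eef_pos: [0.5604, 0.0414, 0.2378]
tool_rot: [-0.001, 0.213, 0.977, -0.0]
contact_force: [0.3, 0.8, -2.4]
gripper_width: 0.176
t: 8.32
eef_pos: [0.5824, 0.1275, 0.2065]
tool_rot: [-0.003, 0.211, 0.977, -0.001]
contact_force: [-0.2, -0.6, -1.7]
gripper_width: 0.18
shift [  0.56  -1.05 -15.05] rot [ 0.1 -0.3 -0.8] q7 0.97 f [-0.2 -0.6 -1.7]
```

View pics/w4.png

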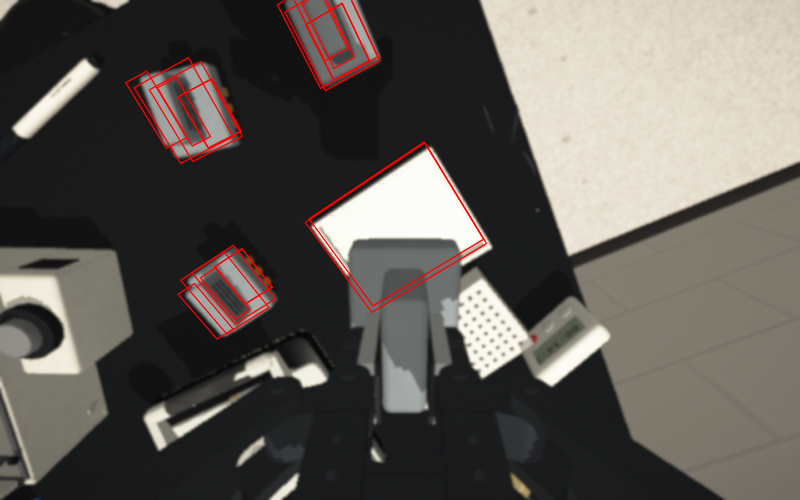

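The picture shows the held pack over the tray. The tray model fits within a few mm and the flat packs are still near their first estimates. I'll lower, release and rise.

```bash
python3 -m handwheel '[0.6,-1,-4,0.1,-0.3,0,0, 0.6,-1,-8,0.1,-0.3,0,0, 0.6,-1,-11.5,0.1,-0.3,0,0, 0.6,-1,-13.5,0.1,-0.3,0,0, 0.6,-1,-14.5,0.1,-0.3,0,0, 0.6,-1,-15,0.1,-0.3,0,0, 0.6,-1,-15,0.1,-0.3,0,0]'; python3 -m handwheel '[0,0,-0.2,0,0,0,0,0,0,-0.2,0,0,0,0.5,0,0,-0.2,0,0,0,0.5,0,0,-0.2,0,0,0,0.5]';  python3 -m handwheel '[0,0,2,0,0,0,0.5,0,0,5,0,0,0,0.5,0,0,9,0,0,0,0.5,0,0,13,0,0,0,0.5,0,0,16,0,0,0,0.5,0,0,16,0,0,0,0.5]'; python3 - <<'E'
from lib import *
shot('wrist','w5',None,1.25)
h,k=.05,.06
seg=[((-h,k,.014),(h,k,.014)),((h,-k,.014),(-h,-k,.014)),((-h,-k,.014),(-h,k,.014))]
print('tray',icp('wrist',seg,[.589,.119,.15],rng=7))
def ps(): 
    S=[]
    p=box(.058,.046,.04,.04)[0]; S+=[(p[i],p[(i+1)%4]) for i in range(4)]
    p=box(.044,.016,.074,.074)[0]; S+=[(p[i],p[(i+1)%4]) for i in range(4)]
    return S
for n,v in(('p1',(.43387,.1373,.035)),('p2',(.4374,.018,.006)),('p3',(.571,-.031,.139))): print(n,icp('wrist',ps(),v,rng=8),icp('scene',ps(),v,rng=5))
need(.571,-.031,.11,.139)
E
```

```text
t: 8.95
eef_pos: [0.589, 0.1145, 0.0573]
tool_rot: [0.0, 0.213, 0.977, -0.0]
contact_force: [0.3, 0.1, -0.8]
gripper_width: 0.178
t: 9.28
eef_pos: [0.59, 0.1147, 0.0566]
tool_rot: [0.001, 0.213, 0.977, 0.001]
contact_force: [-0.8, 0.4, 0.1]
gripper_width: 0.497
t: 9.78
eef_pos: [0.5941, 0.1153, 0.2246]
tool_rot: [0.007, 0.213, 0.977, 0.004]
contact_force: [1.4, -0.9, 0.8]
gripper_width: 0.501
tray (array([0.59257194, 0.11987455, 0.15070962]), 45, np.float64(0.42092202036835624))
p1 (array([0.43467075, 0.1397919 , 0.03636615]), 47, np.float64(1.4512351223205326)) (array([ 0.43173717,  0.1378681 , -0.08086925]), 120, np.float64(0.9471682548022777))
p2 (array([ 0.43889375,  0.02147661, -0.22032916]), 118, np.float64(1.0541958981430266)) (array([ 0.43556366,  0.02059876, -0.22853615]), 120, np.float64(1.117933262602612))
p3 (array([ 0.57260422, -0.02744231,  0.15858944]), 119, np.float64(1.2355406284414674)) (array([ 0.56888296, -0.03000955,  0.18919883]), 112, np.float64(1.0301810853403381))
shift [ -2.16 -14.62 -11.14] rot [-0.4  0.6 32.6] q7 0.99 f [-1.3  0.9 -0.1]
```

View pics/w5.png

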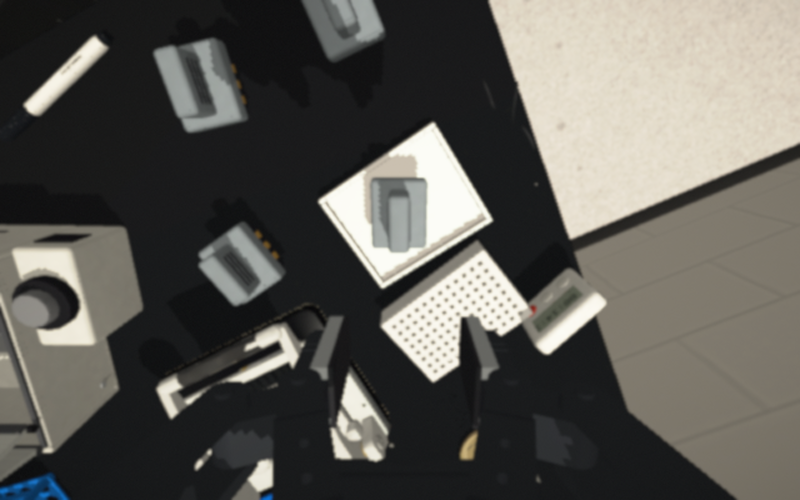

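The charged pack stands in the tray, and the tray, tips and clock are untouched. The flat packs are visible at (240,265), (200,85) and (342,20). Next is flat pack p3, nearest the charger.

```bash
python3 -m handwheel '[-0.5,-3.6,0,-0.4,0.6,7,0.6, -1,-7,-1,-0.4,0.6,14,0.6, -1.5,-10.5,-3,-0.4,0.6,21,0.6, -2.2,-14.2,-6,-0.4,0.6,28,0.6, -2.2,-14.2,-8.5,-0.4,0.6,33.5,0.6, -2.2,-14.2,-8.5,-0.4,0.6,33.5,0.6, -2.2,-14.2,-8.5,-0.4,0.6,33.5,0.6]'; cat >> lib.py <<'E'
def ps(z=0):
    S=[]
    for p in(box(.058,.046,z+.04,z+.04)[0],box(.044,.016,z+.074,z+.074)[0]): S+=[(p[i],p[(i+1)%4]) for i in range(4)]
    return S
E
python3 - <<'E'
from lib import *
shot('wrist','w6')
for s in((.572,-.029,.16),(.572,-.025,.10)):
    r=icp('wrist',ps(),s,rng=9); print(r)
v=r[0]; need(v[0],v[1],.046,v[2])
im,C=last('wrist'); draw(im,C,place(pack(),*v)); cv2.imwrite('pics/w6.png',cv2.resize(im[40:,160:560],None,fx=1.5,fy=1.5))
E
```

```text
t: 10.42
eef_pos: [0.5692, -0.0267, 0.1351]
tool_rot: [-0.002, -0.075, 0.997, 0.0]
contact_force: [0.2, -0.1, 0.8]
gripper_width: 0.601
(array([ 0.57163387, -0.02837356,  0.16717862]), 113, np.float64(1.3241479671052927))
(array([ 0.57172565, -0.02836231,  0.16799443]), 113, np.float64(1.2749983768163233))
shift [ 0.09 -0.28 -9.06] rot [-0.  -0.1  0.9] q7 1.79 f [ 0.2  0.5 -0.1]
```

View pics/w6.png

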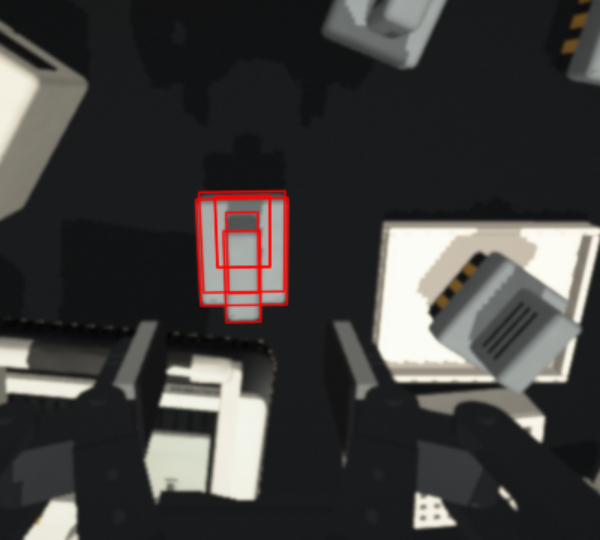

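The model sits on the pack. I'll lower, grip and lift.

```bash
python3 -m handwheel '[0.1,-0.25,-3,0,0,0.9,0.6, 0.1,-0.25,-6,0,0,0.9,0.6, 0.1,-0.25,-8,0,0,0.9,0.6, 0.1,-0.25,-9,0,0,0.9,0.6, 0.1,-0.25,-9,0,0,0.9,0,0.1,-0.25,-9,0,0,0.9,0,0.1,-0.25,-9,0,0,0.9,0,0.1,-0.25,-9,0,0,0.9,0]' 50;  python3 -m handwheel '[0,0,2,0,0,0,0, 0,0,5,0,0,0,0, 0,0,9,0,0,0,0, 0,0,13,0,0,0,0, 0,0,17,0,0,0,0, 0,0,17,0,0,0,0]'; python3 - <<'E'
from lib import *
need(*SOCK[1],.20,-.44)
E
```

```text
t: 11.13
eef_pos: [0.5735, -0.0276, 0.0486]
tool_rot: [0.001, -0.084, 0.996, 0.0]
contact_force: [0.1, 1.9, 3.6]
gripper_width: 0.175
t: 11.63
eef_pos: [0.5784, -0.0281, 0.228]
tool_rot: [0.009, -0.084, 0.996, 0.0]
contact_force: [1.2, -0.3, -1.8]
gripper_width: 0.177
shift [ -6.25 -21.76  -2.8 ] rot [  0.2   1.  -34.8] q7 1.78 f [ 1.2 -0.3 -1.8]
```

```bash
python3 -m handwheel '[-1,-4,0,0.2,1,-7,0, -2,-8,0,0.2,1,-14,0, -3,-12,0,0.2,1,-21,0, -4.3,-16,0,0.2,1,-28,0, -5.5,-19,-1,0.2,1,-34.8,0, -6.1,-21.8,-2.8,0.2,1,-34.8,0, -6.1,-21.8,-2.8,0.2,1,-34.8,0, -6.1,-21.8,-2.8,0.2,1,-34.8,0]'; python3 - <<'E'
from lib import *
s=SOCK[1]+.0018*EX
need(*s,.104,-.44); print(get_obs()['eef_pos'])
# held-pack pose relative to tcp, as seen by wrist camera: fit pack pose at its height
o=get_obs(); z=o['eef_pos'][2]-.0486
shot('wrist','w7')
print(icp('wrist',ps(z)[:4],[*(o['eef_pos'][:2]),-.44],rng=8))
z=.088
seg=[((-.09,-.119,z),(-.09,.115,z)),((-.09,.164,.07),(-.004,.164,.07)),((-.004,.125,.07),(-.004,.164,.07))]
print(icp('wrist',seg,CH,rng=6))
E
```

```text
t: 12.3
eef_pos: [0.5158, -0.2479, 0.1997]
tool_rot: [-0.0, 0.22, 0.975, 0.0]
contact_force: [0.2, 1.3, -0.9]
gripper_width: 0.18
shift [ 0.17  0.14 -9.57] rot [-0.  -0.   0.2] q7 1.66 f [ 0.2  1.3 -0.9]
[ 0.51579162 -0.24788652  0.19969599]
(array([ 0.51101182, -0.24413792, -0.39386524]), 40, np.float64(1.8171300534029382))
(array([ 0.51045942, -0.30923509, -0.43701213]), 44, np.float64(1.298383964784053))
```

```bash
python3 -m handwheel '[0.15,0.15,-3,0,0,0.2,0, 0.15,0.15,-6,0,0,0.2,0, 0.15,0.15,-8,0,0,0.2,0, 0.15,0.15,-10,0,0,0.2,0, 0.15,0.15,-10.6,0,0,0.2,0, 0.15,0.15,-10.8,0,0,0.2,0, 0.15,0.15,-10.8,0,0,0.2,0]'; python3 - <<'E'
from lib import *
need(*(SOCK[1]+.0018*EX),.0626,-.44)
E
python3 -m handwheel '[0,0,-0.5,0,0,0,0, 0,0,-1,0,0,0,0, 0,0,-1.5,0,0,0,0, 0,0,-1.5,0,0,0,0]'
```

```text
t: 12.93
eef_pos: [0.5195, -0.244, 0.0928]
tool_rot: [0.001, 0.216, 0.976, 0.001]
contact_force: [-0.5, 0.8, -1.1]
gripper_width: 0.178
shift [-0.2  -0.25 -3.02] rot [-0.1  0.1 -0.2] q7 1.73 f [-0.5  0.8 -1.1]
t: 13.27
eef_pos: [0.5216, -0.2462, 0.0804]
tool_rot: [0.004, 0.217, 0.976, -0.0]
contact_force: [-0.6, -2.0, -1.5]
gripper_width: 0.172
```

```bash
python3 - <<'E'
from lib import *
for i in range(3): need(*(SOCK[1]+.0018*EX),.0626,-.44)
E
python3 -m handwheel '[-0.3,0,0,0,0.3,0,0, -0.3,0,-0.3,0,0.4,0,0, -0.3,0,-0.6,0,0.4,0,0, -0.3,0,-0.6,0,0.4,0,0]'; python3 - <<'E'
from lib import *
for i in range(2): need(*(SOCK[1]+.0018*EX),.0626,-.44)
E
```

```text
shift [-0.41 -0.03 -1.78] rot [ 0.1  0.4 -0.1] q7 1.74 f [-0.6 -2.  -1.5]
shift [-0.41 -0.03 -1.78] rot [ 0.1  0.4 -0.1] q7 1.74 f [-0.6 -2.  -1.5]
shift [-0.41 -0.03 -1.78] rot [ 0.1  0.4 -0.1] q7 1.74 f [-0.6 -2.  -1.5]
t: 13.6
eef_pos: [0.5183, -0.2466, 0.0738]
tool_rot: [0.0, 0.217, 0.976, -0.001]
contact_force: [-0.2, -1.6, -1.7]
gripper_width: 0.178
shift [-0.07  0.01 -1.12] rot [ 0.1 -0.  -0.1] q7 1.74 f [-0.2 -1.6 -1.7]
shift [-0.07  0.01 -1.12] rot [ 0.1 -0.  -0.1] q7 1.74 f [-0.2 -1.6 -1.7]
```

Inserting cleanly; I'll continue down.

```bash
python3 -m handwheel '[-0.1,0,-0.4,0,0.1,0,0, -0.15,0,-0.8,0,0.2,0,0, -0.15,0,-1.2,0,0.2,0,0, -0.15,0,-1.2,0,0.2,0,0]'; python3 - <<'E'
from lib import *
for i in range(1): need(*(SOCK[1]+.0018*EX),.0626,-.44)
E
```

```text
t: 13.93
eef_pos: [0.5178, -0.2461, 0.0621]
tool_rot: [-0.001, 0.217, 0.976, -0.001]
contact_force: [2.4, -0.1, 3.4]
gripper_width: 0.178
shift [-0.03 -0.04  0.05] rot [ 0.1 -0.1 -0.2] q7 1.75 f [ 2.4 -0.1  3.4]
```

```bash
python3 -m handwheel '[0,0,-0.3,0,0,0,0, 0,0,-0.3,0,0,0,0.45, 0,0,-0.2,0,0,0,0.45, 0,0,-0.2,0,0,0,0.45, 0,0,0,0,0,0,0.45]' 30; python3 -m handwheel '[0,0,2,0,0,0,0.45, 0,0,5,0,0,0,0.45, 0,0,9,0,0,0,0.45, 0,0,13,0,0,0,0.5, 0,0,15,0,0,0,0.6, -1,3,15,0,0,0,0.6, -2,7,15,0,0,0,0.6]';  python3 -m handwheel '[-1,4,0,0,0,6,0.6, -2,8,0,0,0,12,0.6, -4,12,0,0,0,12.6,0.6, -5,16,-2,0,0,12.6,0.6, -6,20,-4,0,0,12.6,0.6, -6,20,-6,0,0,12.6,0.6, -6,20,-8,0,0,12.6,0.6, -6,20,-8,0,0,12.6,0.6]'; python3 - <<'E'
from lib import *
shot('wrist','w8')
for s in((.438,.021,-.22),(.435,.018,-.15)):
    r=icp('wrist',ps(),s,rng=9); print(r)
v=r[0]; need(v[0],v[1],.047,v[2])
shot('scene','s8'); print('scene',icp('scene',ps(),(.438,.021,-.22),rng=5))
v=(*SOCK[1],-.44); print('in sock1',v,icp('scene',ps(.014)[:],v,rng=4))
E
```

```text
t: 14.35
eef_pos: [0.5172, -0.2455, 0.0613]
tool_rot: [-0.002, 0.217, 0.976, -0.001]
contact_force: [0.3, 0.0, -0.6]
gripper_width: 0.451
t: 14.93
eef_pos: [0.4976, -0.1783, 0.213]
tool_rot: [0.0, 0.219, 0.976, -0.002]
contact_force: [0.3, 1.8, -0.5]
gripper_width: 0.602
t: 15.6
eef_pos: [0.4346, 0.0225, 0.13]
tool_rot: [-0.003, 0.11, 0.994, -0.003]
contact_force: [-0.3, -1.0, -0.4]
gripper_width: 0.599
(array([ 0.43730191,  0.02142992, -0.22664713]), 113, np.float64(1.3450954533083654))
(array([ 0.43722293,  0.02138752, -0.2254376 ]), 112, np.float64(1.352844678387532))
shift [ 0.13 -0.02 -8.47] rot [ 0.3 -0.2 -0.2] q7 1.26 f [ 1.1 -0.4  0.4]
scene (array([ 0.43561152,  0.02091198, -0.24077935]), 118, np.float64(1.5135016581275071))
in sock1 (np.float64(0.515908), np.float64(-0.24571), -0.44) (array([ 0.51607162, -0.2455136 , -0.49198591]), 95, np.float64(1.3561465694564188))
```

```bash
python3 -m handwheel '[0,0,-3,0.3,-0.2,0,0.6, 0,0,-6,0.3,-0.2,0,0.6, 0,0,-7.5,0.3,-0.2,0,0.6, 0,0,-8.4,0.3,-0.2,0,0.6, 0,0,-8.4,0.3,-0.2,0,0.6]'; python3 -m handwheel '[0,0,0,0,0,0,0,0,0,0,0,0,0,0,0,0,0,0,0,0,0,0,0,0,0,0,0,0]' 50; python3 - <<'E'
from lib import *
need(.4373,.0214,.047,-.226)
E
python3 -m handwheel '[0,0,2,0,0,0,0, 0,0,5,0,0,0,0, 0,0,9,0,0,0,0, 0,0,13,0,0,0,0, 0,0,16,0,0,0,0, 1,-3,16,0,0,0,0, 2,-6,16,0,0,-6,0]'; python3 - <<'E'
from lib import *
need(*SOCK[2],.20,-.44)
E
```

```text
t: 16.12
eef_pos: [0.4372, 0.0206, 0.0485]
tool_rot: [0.0, 0.112, 0.994, 0.0]
contact_force: [-0.7, -0.2, 0.2]
gripper_width: 0.6
t: 16.45
eef_pos: [0.4384, 0.0207, 0.0498]
tool_rot: [0.002, 0.112, 0.994, 0.001]
contact_force: [-0.5, -0.8, 7.7]
gripper_width: 0.174
shift [-0.11  0.07 -0.28] rot [-0.1  0.2 -0.1] q7 1.35 f [-0.5 -0.8  7.7]
t: 17.03
eef_pos: [0.4599, -0.0383, 0.2126]
tool_rot: [0.004, 0.161, 0.987, 0.002]
contact_force: [0.5, -1.6, -1.3]
gripper_width: 0.178
shift [  3.13 -25.99  -1.26] rot [-0.1  0.5 -6.6] q7 1.27 f [ 0.5 -1.6 -1.3]
```

```bash
python3 -m handwheel '[0.5,-4,0,0,0.5,-3,0, 1,-8,0,0,0.5,-6.6,0, 1.5,-12,0,0,0.5,-6.6,0, 2,-16,0,0,0.5,-6.6,0, 2.5,-20,0,0,0.5,-6.6,0, 3,-24,0,0,0.5,-6.6,0, 3.2,-26.1,0,0,0.5,-6.6,0, 3.2,-26.1,0,0,0.5,-6.6,0]'; python3 - <<'E'
from lib import *
need(*(SOCK[2]+.0011*EX),.064,-.44)
E

```

```text
t: 17.7
eef_pos: [0.4906, -0.3055, 0.2134]
tool_rot: [0.001, 0.221, 0.975, -0.001]
contact_force: [0.0, 0.1, -1.3]
gripper_width: 0.175
shift [  0.16   0.68 -14.94] rot [0.1 0.1 0.4] q7 1.78 f [ 0.   0.1 -1.3]
```

```bash
python3 -m handwheel '[0.1,0.6,-3,0,0.1,0.4,0, 0.1,0.6,-6,0,0.1,0.4,0, 0.1,0.6,-9,0,0.1,0.4,0, 0.1,0.6,-11.3,0,0.1,0.4,0, 0.1,0.6,-11.8,0,0.1,0.4,0, 0.1,0.6,-11.8,0,0.1,0.4,0, 0.1,0.6,-11.8,0,0.1,0.4,0]'; python3 - <<'E'
from lib import *
need(*(SOCK[2]+.0011*EX),.064,-.44)
E

```

```text
t: 18.28
eef_pos: [0.4922, -0.2994, 0.0964]
tool_rot: [0.0, 0.218, 0.976, -0.001]
contact_force: [0.0, -0.7, -1.0]
gripper_width: 0.174
shift [ 0.    0.08 -3.24] rot [ 0.1  0.  -0. ] q7 1.87 f [ 0.  -0.7 -1. ]
```

```bash
python3 -m handwheel '[-0.05,0.1,-0.7,0,0.1,0,0, -0.1,0.1,-1.4,0,0.2,0,0, -0.15,0.1,-1.9,0,0.3,0,0, -0.15,0.1,-1.9,0,0.3,0,0]'; python3 - <<'E'
from lib import *
need(*(SOCK[2]+.0011*EX),.064,-.44)
E
python3 -m handwheel '[-0.1,0,-0.5,0,0.1,0,0, -0.1,0,-1,0,0.2,0,0, -0.15,0,-1.4,0,0.2,0,0, -0.15,0,-1.4,0,0.2,0,0]'; python3 - <<'E'
from lib import *
need(*(SOCK[2]+.0011*EX),.064,-.44)
E

```

```text
t: 18.62
eef_pos: [0.4913, -0.2985, 0.0772]
tool_rot: [-0.001, 0.218, 0.976, -0.002]
contact_force: [1.4, -0.6, -2.2]
gripper_width: 0.176
shift [ 0.09 -0.02 -1.32] rot [ 0.1 -0.2 -0.1] q7 1.88 f [ 1.4 -0.6 -2.2]
t: 18.95
eef_pos: [0.491, -0.299, 0.0639]
tool_rot: [-0.002, 0.218, 0.976, -0.002]
contact_force: [0.7, 0.2, 5.6]
gripper_width: 0.174
shift [0.12 0.04 0.01] rot [ 0.2 -0.3 -0. ] q7 1.89 f [0.7 0.2 5.6]
```

```bash
python3 -m handwheel '[0,0,-0.3,0,0,0,0, 0,0,-0.3,0,0,0,0.45, 0,0,-0.2,0,0,0,0.45, 0,0,-0.2,0,0,0,0.45, 0,0,0,0,0,0,0.45]' 30; python3 -m handwheel '[0,0,2,0,0,0,0.45, 0,0,5,0,0,0,0.45, 0,0,9,0,0,0,0.45, 0,0,13,0,0,0,0.5, 0,0,15,0,0,0,0.6, -1,3,15,0,0,0,0.6, -2,7,15,0,0,0,0.6]';  python3 -m handwheel '[-0.5,4,0,0,0,6,0.6, -0.5,8,0,0,0,12,0.6, -1,12,0,0,0,18,0.6, -1,16,0,0,0,23,0.6, -1,20,0,0,0,23,0.6, -1.5,24,0,0,0,23,0.6, -2,28,0,0,0,23,0.6, -2,28,0,0,0,23,0.6]'; python3 -m handwheel '[-1.5,4,-2,0,0,0,0.6,-1.5,8,-5,0,0,0,0.6,-1.5,8,-7,0,0,0,0.6,-1.5,8,-7,0,0,0,0.6]'; python3 - <<'E'
from lib import *
shot('wrist','w9')
for s in((.435,.139,-.03),(.432,.138,-.15)):
    r=icp('wrist',ps(),s,rng=9); print(r)
v=r[0]; need(v[0],v[1],.047,v[2])
shot('scene','s9'); print('scene',icp('scene',ps(),(.435,.138,-.05),rng=5))
E
```

```text
t: 19.37
eef_pos: [0.4904, -0.2987, 0.0632]
tool_rot: [-0.003, 0.218, 0.976, -0.002]
contact_force: [0.0, 0.2, -0.1]
gripper_width: 0.446
t: 19.95
eef_pos: [0.4706, -0.2316, 0.215]
tool_rot: [-0.001, 0.221, 0.975, -0.003]
contact_force: [1.0, 1.4, -0.2]
gripper_width: 0.601
t: 20.62
eef_pos: [0.4494, 0.0563, 0.2148]
tool_rot: [-0.001, 0.016, 1.0, -0.002]
contact_force: [-0.0, 1.0, 0.5]
gripper_width: 0.6
t: 20.95
eef_pos: [0.4309, 0.1392, 0.1404]
tool_rot: [-0.004, 0.013, 1.0, -0.003]
contact_force: [-0.7, -0.9, -0.3]
gripper_width: 0.599
(array([ 0.43329092,  0.14011006, -0.02523748]), 113, np.float64(1.407346909839576))
(array([ 0.43318602,  0.14008043, -0.02684555]), 113, np.float64(1.4317577118966553))
shift [ 0.11  0.31 -9.53] rot [ 0.4 -0.4  0.1] q7 1.17 f [ 0.8 -0.5 -0.1]
scene (array([0.42481502, 0.14471164, 0.42956648]), 113, np.float64(2.143244340390661))
```

```bash
python3 -m handwheel '[0,0.1,-3,0.4,-0.4,0,0.6, 0,0.2,-6,0.4,-0.4,0,0.6, 0,0.3,-8,0.4,-0.4,0,0.6, 0,0.3,-9.3,0.4,-0.4,0,0.6, 0,0.3,-9.3,0.4,-0.4,0,0.6]'; python3 -m handwheel '[0,0,0,0,0,0,0,0,0,0,0,0,0,0,0,0,0,0,0,0,0,0,0,0,0,0,0,0]' 50; python3 - <<'E'
from lib import *
need(.4332,.1401,.047,-.026)
E
python3 -m handwheel '[0,0,2,0,0,0,0, 0,0,5,0,0,0,0, 0,0,9,0,0,0,0, 0,0,13,0,0,0,0, 0,0,16,0,0,0,0, 0.5,-4,16,0,0,0,0, 1,-8,16,0,0,-6,0, 1,-8,16,0,0,-6,0]'; python3 - <<'E'
from lib import *
need(*SOCK[3],.20,-.44)
E
```

```text
t: 21.47
eef_pos: [0.4332, 0.1369, 0.0499]
tool_rot: [0.0, 0.017, 1.0, -0.0]
contact_force: [-0.3, 0.0, 0.1]
gripper_width: 0.601
t: 21.8
eef_pos: [0.4344, 0.1369, 0.0512]
tool_rot: [0.002, 0.017, 1.0, 0.0]
contact_force: [-1.0, -0.4, 4.9]
gripper_width: 0.176
shift [-0.12  0.32 -0.42] rot [-0.   0.2  0.5] q7 1.23 f [-1.  -0.4  4.9]
t: 22.47
eef_pos: [0.4448, 0.0497, 0.2125]
tool_rot: [0.003, 0.076, 0.997, -0.0]
contact_force: [-0.2, -0.3, -1.3]
gripper_width: 0.174
shift [  2.17 -40.03  -1.25] rot [  0.1   0.3 -16.5] q7 1.22 f [-0.2 -0.3 -1.3]
```

```bash
python3 -m handwheel '[0.3,-4,0,0,0.3,-6,0, 0.6,-8,0,0,0.3,-12,0, 1,-12,0,0,0.3,-16.5,0, 1.3,-16,0,0,0.3,-16.5,0, 1.5,-20,0,0,0.3,-16.5,0, 1.8,-24,0,0,0.3,-16.5,0, 2,-28,0,0,0.3,-16.5,0, 2.2,-31,0,0,0.3,-16.5,0]'; python3 - <<'E'
from lib import *
need(*(SOCK[3]+.0012*EX),.0652,-.44)
E
python3 -m handwheel '[0,-4,0,0,0,0,0,0,-8.5,0,0,0,0,0,0,-8.5,0,0,0,0,0,0,-8.5,0,0,0,0,0]'; python3 - <<'E'
from lib import *
need(*(SOCK[3]+.0012*EX),.0652,-.44)
E

```

```text
t: 23.13
eef_pos: [0.4659, -0.2638, 0.213]
tool_rot: [0.001, 0.219, 0.976, -0.001]
contact_force: [0.3, 0.4, -1.5]
gripper_width: 0.171
shift [  0.17  -8.74 -14.78] rot [0.2 0.  0.1] q7 1.72 f [ 0.3  0.4 -1.5]
t: 23.47
eef_pos: [0.4642, -0.3524, 0.2133]
tool_rot: [0.001, 0.222, 0.975, -0.002]
contact_force: [-1.3, 0.6, -1.7]
gripper_width: 0.175
shift [  0.33   0.12 -14.81] rot [0.3 0.  0.5] q7 1.89 f [-1.3  0.6 -1.7]
```

```bash
python3 -m handwheel '[0.25,0.1,-3,0.2,0.1,0.4,0, 0.25,0.1,-6,0.2,0.1,0.4,0, 0.25,0.1,-9,0.2,0.1,0.4,0, 0.25,0.1,-11.2,0.2,0.1,0.4,0, 0.25,0.1,-11.7,0.2,0.1,0.4,0, 0.25,0.1,-11.7,0.2,0.1,0.4,0, 0.25,0.1,-11.7,0.2,0.1,0.4,0]'; python3 - <<'E'
from lib import *
need(*(SOCK[3]+.0012*EX),.0652,-.44)
E

```

```text
t: 24.05
eef_pos: [0.4675, -0.3509, 0.0973]
tool_rot: [-0.0, 0.218, 0.976, -0.001]
contact_force: [-0.3, -0.2, -1.8]
gripper_width: 0.179
shift [ 0.01 -0.03 -3.21] rot [ 0.1 -0.   0. ] q7 1.99 f [-0.3 -0.2 -1.8]
```

```bash
python3 -m handwheel '[-0.05,0,-0.7,0,0.1,0,0, -0.1,0,-1.4,0,0.2,0,0, -0.1,0,-1.9,0,0.2,0,0, -0.1,0,-1.9,0,0.2,0,0]'; python3 - <<'E'
from lib import *
need(*(SOCK[3]+.0012*EX),.0652,-.44)
E
python3 -m handwheel '[-0.05,0,-0.5,0,0.1,0,0, -0.05,0,-1,0,0.1,0,0, -0.1,0,-1.4,0,0.1,0,0, -0.1,0,-1.4,0,0.1,0,0]'; python3 - <<'E'
from lib import *
need(*(SOCK[3]+.0012*EX),.0652,-.44)
E

```

```text
t: 24.38
eef_pos: [0.4667, -0.3507, 0.0778]
tool_rot: [-0.002, 0.218, 0.976, -0.001]
contact_force: [0.1, 0.4, -1.5]
gripper_width: 0.176
shift [ 0.09 -0.05 -1.26] rot [ 0.1 -0.2  0. ] q7 2.0 f [ 0.1  0.4 -1.5]
t: 24.72
eef_pos: [0.4665, -0.3507, 0.065]
tool_rot: [-0.002, 0.218, 0.976, -0.001]
contact_force: [-2.1, 3.8, 13.3]
gripper_width: 0.178
shift [ 0.1  -0.05  0.02] rot [ 0.  -0.2  0. ] q7 2.01 f [-2.1  3.8 13.3]
```

Home: 13 N upward at full depth. I'll release, rise and check everything.

```bash
python3 -m handwheel '[0,0,-0.1,0,0,0,0, 0,0,0,0,0,0,0.45, 0,0,0,0,0,0,0.45, 0,0,0,0,0,0,0.45, 0,0,0,0,0,0,0.45]' 30; python3 -m handwheel '[0,0,2,0,0,0,0.45, 0,0,5,0,0,0,0.45, 0,0,9,0,0,0,0.45, 0,0,13,0,0,0,0.5, 0,0,17,0,0,0,0.5, 1,2,21,0,0,0,0.5, 1,5,24,0,0,0,0.5, 1,5,24,0,0,0,0.5]'; python3 - <<'E'
from lib import *
shot('wrist','w10'); shot('scene','s10')
a,C=last('wrist'); b,D=last('scene')
M=sum([place(pack(.014)[2:],*SOCK[k],-.44) for k in(1,2,3)],[])
z=.088
print('ch',icp('wrist',[((-.09,-.119,z),(-.09,.115,z)),((-.09,.164,.07),(-.004,.164,.07)),((-.004,.125,.07),(-.004,.164,.07))],CH,rng=6))
for k in(1,2,3): print(k,SOCK[k],icp('wrist',ps(.014),(*SOCK[k],-.44),rng=5))
draw(a,C,place(sum([[list(p) for p in pack(.014)[i:i+1]] for i in(3,5)],[]),*SOCK[2],-.44))
A=cv2.resize(a[60:340,100:560],None,fx=1.7,fy=1.7); B=cv2.resize(b[110:320,190:470],(782,587))
cv2.imwrite('pics/c10.png',cv2.resize(np.vstack([cv2.resize(A,(640,390)),b[110:310,:640]]),(640,590)))
need(*(CH[:2]+.125*EX),.27,-.44)
E
```

```text
t: 25.13
eef_pos: [0.4663, -0.3507, 0.0648]
tool_rot: [-0.002, 0.218, 0.976, -0.001]
contact_force: [-0.1, 0.3, 0.9]
gripper_width: 0.451
t: 25.8
eef_pos: [0.4799, -0.298, 0.3101]
tool_rot: [0.002, 0.216, 0.976, -0.0]
contact_force: [1.6, 0.4, 0.5]
gripper_width: 0.502
ch (array([ 0.51121702, -0.30935185, -0.43789688]), 44, np.float64(0.4602725997893857))
1 [ 0.515908 -0.24571 ] (array([ 0.51634777, -0.24424183, -0.43914386]), 83, np.float64(0.983604135854257))
2 [ 0.4912 -0.2982] (array([ 0.49115683, -0.29718888, -0.44275379]), 93, np.float64(1.1203166085602283))
3 [ 0.466492 -0.35069 ] (array([ 0.46695305, -0.34895438, -0.45768965]), 101, np.float64(1.5985367387809668))
shift [14.63 -6.17 -3.6 ] rot [ 0.  -0.1 -0.2] q7 1.74 f [ 0.4 -1.5 -1. ]
```

View pics/c10.png

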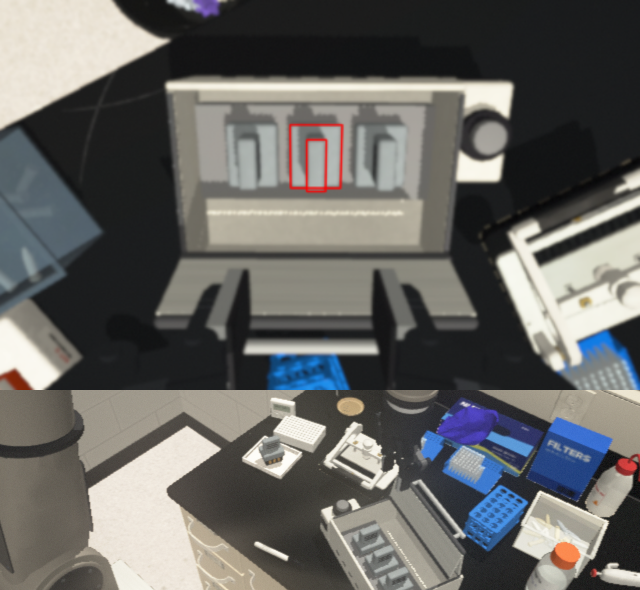

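All three flat packs sit in the sockets (fits within 2 mm), and the charged pack stands in the tray. Next I'll go behind the push bar with shut fingers to close the door.

```bash
python3 -m handwheel '[4,-1.7,0,0,0,0,0, 8,-3.4,0,0,0,0,0, 12,-5,0,0,0,0,0, 14.7,-6.2,0,0,0,0,0, 14.7,-6.2,-4,0,0,0,0, 14.7,-6.2,-6,0,0,0,0,14.7,-6.2,-6,0,0,0,0]' 30; python3 - <<'E'
from lib import *
need(*(CH[:2]+.125*EX),.166,-.44)
E
```

```text
t: 26.48
eef_pos: [0.6211, -0.361, 0.2373]
tool_rot: [-0.007, 0.218, 0.976, 0.0]
contact_force: [-0.6, 1.0, -0.7]
gripper_width: 0.001
shift [ 0.27 -0.03 -7.13] rot [-0.2 -0.8 -0.1] q7 1.82 f [-0.6  1.  -0.7]
```

```bash
python3 -m handwheel '[0.3,0,-3,0,-0.8,0,0, 0.3,0,-6,0,-0.8,0,0, 0.3,0,-7.1,0,-0.8,0,0, 0.3,0,-7.1,0,-0.8,0,0]'; python3 -m handwheel '[-1.5,0.7,0,0,0,0,0, -2.3,1.1,0.1,0,0,0,0, -3.2,1.5,0.1,0,0,0,0, -4.2,2,-0.2,0,0,0,0, -5.25,2.5,-0.5,0,0,0,0, -6.5,3.1,-1.2,0,0,0,0, -7.7,3.6,-2.2,0,0,0,0, -7.7,3.6,-2.2,0,0,0,0]'; python3 - <<'E'
from lib import *
need(*(CH[:2]+.0245*EX),.175,-.44)
shot('scene','s11')
E
```

```text
t: 26.82
eef_pos: [0.6218, -0.3604, 0.1631]
tool_rot: [-0.003, 0.218, 0.976, 0.003]
contact_force: [0.1, 0.1, -0.5]
gripper_width: 0.0
t: 27.48
eef_pos: [0.5435, -0.3243, 0.142]
tool_rot: [-0.003, 0.219, 0.976, 0.003]
contact_force: [-0.2, -1.0, -1.1]
gripper_width: 0.001
shift [-1.07  0.58  3.3 ] rot [-0.4 -0.3  0. ] q7 1.87 f [-0.2 -1.  -1.1]
```

```bash
python3 -m handwheel '[0,0,3,0,0,0,0, -1,0.5,3,0,0,0,0, -2.2,1,3,0,0,0,0, -2.2,1,3,0,0,0,0, -2.2,1,1.5,0,0,0,0, -2.5,1.15,0.3,0,0,0,0, -2.8,1.3,-0.8,0,0,0,0, -2.8,1.3,-1.3,0,0,0,0]'; python3 -m handwheel '[0,0,-0.4,0,0,0,0, 0,0,-0.8,0,0,0,0, 0,0,-1,0,0,0,0]';  python3 - <<'E'
from lib import *
need(*(CH[:2]+.006*EX),.1225,-.44)
E
```

```text
t: 28.2
eef_pos: [0.516, -0.3114, 0.129]
tool_rot: [-0.004, 0.218, 0.976, 0.003]
contact_force: [-0.9, 0.6, 0.0]
gripper_width: -0.001
t: 28.45
eef_pos: [0.517, -0.3121, 0.1217]
tool_rot: [-0.003, 0.219, 0.976, 0.004]
contact_force: [-10.3, 8.4, 35.8]
gripper_width: 0.004
shift [-0.09  0.15  0.08] rot [-0.5 -0.2  0. ] q7 1.88 f [-10.3   8.4  35.8]
```

Pressing at 36 N with the tip at the closed height. I'll rise and check the door and button.

```bash
python3 -m handwheel '[0,0,2,0,0,0,0, 0,0,6,0,0,0,0, 0,0,10,0,0,0,0, 0.5,4,12,0,0,0,0, 1,8,12,0,0,0,0, 1.3,12,12,0,0,0,0, 1.3,15.3,12,0,0,0,0, 1.3,15.3,12,0,0,0,0]'; python3 - <<'E'
from lib import *
ov=place(charger(0.0),*CH)
C=shot('wrist','w12',(60,40,560,400),1.5,ov)
im,_=last('wrist'); 
g=cv2.cvtColor(im,6); uv=proj(C,[[.53,-.159,.08]])[0]; print(uv)
c=cv2.HoughCircles(cv2.medianBlur(g,3),cv2.HOUGH_GRADIENT,1,30,param1=80,param2=14,minRadius=10,maxRadius=32)
if c is not None: print([ (x.round(1),unproj(C,x[:2],.08)[0].round(4)) for x in c[0] if np.hypot(*(x[:2]-uv))<35])
need(.530,-.159,.10,-.44)
E
```

```text
t: 29.12
eef_pos: [0.5322, -0.1507, 0.2419]
tool_rot: [-0.003, 0.213, 0.977, 0.006]
contact_force: [-0.0, 0.2, -0.8]
gripper_width: 0.001
[312.73816638 186.53423124]
[(array([309.5, 181.5,  25.4], dtype=float32), array([ 0.5241, -0.1597,  0.08  ]))]
shift [ -0.17  -0.44 -14.21] rot [-0.6 -0.2 -0.4] q7 1.5 f [ 0.1 -0.2 -0.3]
```

View pics/w12.png

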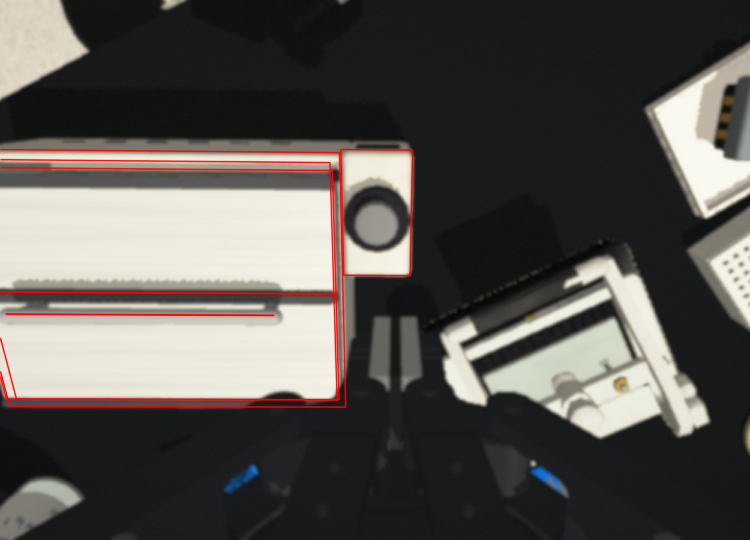

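The model at A=0 lies on the fold, the bar and the panel edges, so the door is closed. The button cap is at crop (377,224), which puts it near (0.5315,-0.161). Next I'll descend to the button.

```bash
python3 -m handwheel '[0,-1,-4,-0.6,-0.2,0,0, -0.05,-1,-8,-0.6,-0.2,0,0, -0.05,-1,-12,-0.6,-0.2,0,0, -0.05,-1,-15,-0.6,-0.2,0,0, -0.05,-1,-15.4,-0.6,-0.2,0,0, -0.05,-1,-15.4,-0.6,-0.2,0,0]'; python3 - <<'E'
from lib import *
need(.5315,-.161,.08,-.44)
E
for i in 1 2; do python3 -m handwheel '[0,0,-0.2,0,0,0,0,0,0,-0.3,0,0,0,0]'; done
```

```text
t: 29.67
eef_pos: [0.5304, -0.1661, 0.0874]
tool_rot: [-0.001, 0.216, 0.976, -0.0]
contact_force: [-3.3, 1.1, 4.2]
gripper_width: -0.002
shift [ 0.11  0.51 -0.74] rot [ 0.  -0.1 -0.3] q7 1.64 f [-3.3  1.1  4.2]
t: 29.83
eef_pos: [0.531, -0.1671, 0.0858]
tool_rot: [-0.001, 0.217, 0.976, 0.0]
contact_force: [-7.4, 5.5, 21.0]
gripper_width: 0.002
t: 30.0
eef_pos: [0.5311, -0.1673, 0.0854]
tool_rot: [-0.002, 0.217, 0.976, 0.002]
contact_force: [-12.6, 8.6, 37.7]
gripper_width: -0.001
```

The contact is stiff near 0.087 m, so it could be the case rim. I'll rise, recentre and approach gently.

```bash
python3 -m handwheel '[0,0,1,0,0,0,0, 0.1,0.5,1.6,0,0,0,0, 0.2,0.8,1.6,0,0,0,0, 0.2,0.8,1.6,0,0,0,0]'; python3 - <<'E'
from lib import *
C=shot('scene','s13'); o=get_obs()['eef_pos']; need(.5315,-.160,.09,-.44)
im,_=last('scene'); cv2.imwrite('pics/s13.png',cv2.resize(im[190:270,300:400],None,fx=7,fy=7,interpolation=cv2.INTER_CUBIC))
E
for i in 1 2 3 4; do python3 -m handwheel '[0,0,-0.2,0,0,0,0,0,0,-0.3,0,0,0,0]'; done
```

```text
t: 30.33
eef_pos: [0.5341, -0.1589, 0.1018]
tool_rot: [-0.001, 0.217, 0.976, 0.002]
contact_force: [0.1, 0.1, -1.1]
gripper_width: -0.002
shift [-0.2  -0.1  -1.13] rot [-0.2 -0.1 -0.1] q7 1.62 f [ 0.   0.2 -0.9]
t: 30.55
eef_pos: [0.5331, -0.159, 0.0975]
tool_rot: [-0.002, 0.217, 0.976, 0.001]
contact_force: [-0.2, 0.2, -0.6]
gripper_width: 0.002
t: 30.72
eef_pos: [0.5326, -0.159, 0.0937]
tool_rot: [-0.003, 0.217, 0.976, 0.001]
contact_force: [0.6, 0.3, -0.1]
gripper_width: 0.0
t: 30.88
eef_pos: [0.5326, -0.1591, 0.0904]
tool_rot: [-0.003, 0.217, 0.976, 0.001]
contact_force: [-0.1, -0.6, 1.5]
gripper_width: 0.002
t: 31.05
eef_pos: [0.5326, -0.1591, 0.0873]
tool_rot: [-0.003, 0.217, 0.976, 0.001]
contact_force: [-0.2, 0.4, 4.3]
gripper_width: -0.0
```

View pics/s13.png

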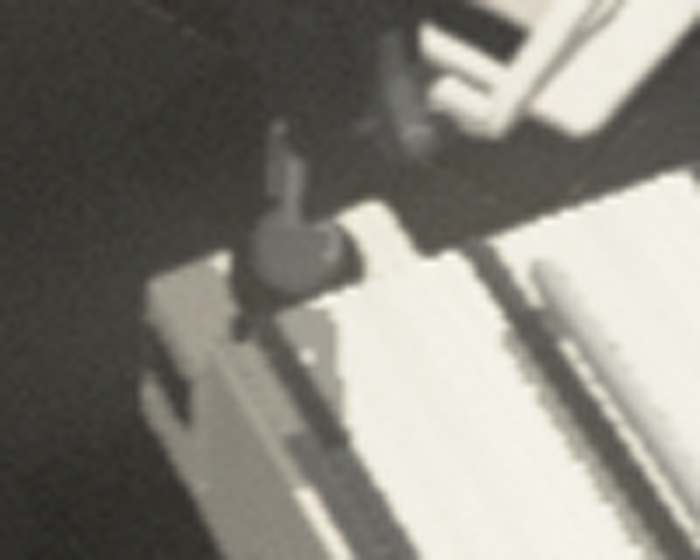

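The force rises softly (1.5 N at 0.0904, 4.3 N at 0.0873), which is the button's spring. I'll press to the bottom, hold briefly, then retreat clear.

```bash
python3 -m handwheel '[0,0,-0.3,0,0,0,0,0,0,-0.4,0,0,0,0,0,0,-0.4,0,0,0,0]'; python3 -m handwheel '[0,0,2,0,0,0,0,0,0,6,0,0,0,0,0,0,10,0,0,0,0,-1,2,14,0,0,0,0,-2,6,16,0,0,0,0,-3,10,16,0,0,0,0,-3,13,16,0,0,0,0,-3,13,16,0,0,0,0]'; python3 - <<'E'
from lib import *
shot('wrist','w14',None,1.25,place(charger(0.),*CH)); shot('scene','s14'); C=cam('scene')
o=get_obs(); print(o['t'],o['contact_force'])
r=[((-.05,.06,.014),(.05,.06,.014)),((.05,-.06,.014),(-.05,-.06,.014)),((-.05,-.06,.014),(-.05,.06,.014))]
print('tray',icp('wrist',r,[.592,.119,.15],rng=6)); print('done',icp('wrist',ps(.005),[.589,.115,-.44],rng=6))
E
```

```text
t: 31.3
eef_pos: [0.5328, -0.1592, 0.0857]
tool_rot: [-0.003, 0.217, 0.976, 0.002]
contact_force: [-9.2, 4.1, 28.6]
gripper_width: -0.0
t: 31.97
eef_pos: [0.5026, -0.021, 0.2458]
tool_rot: [-0.003, 0.212, 0.977, 0.004]
contact_force: [-0.2, 0.2, -0.4]
gripper_width: 0.001
32.0667 [-0.38147948 -0.77660857  0.10627441]
tray (array([0.58927133, 0.11902683, 0.16448148]), 45, np.float64(1.0828914799725244))
done (array([ 0.58591158,  0.11566021, -0.41514159]), 112, np.float64(1.4573745420583255))
```

View pics/w14.png

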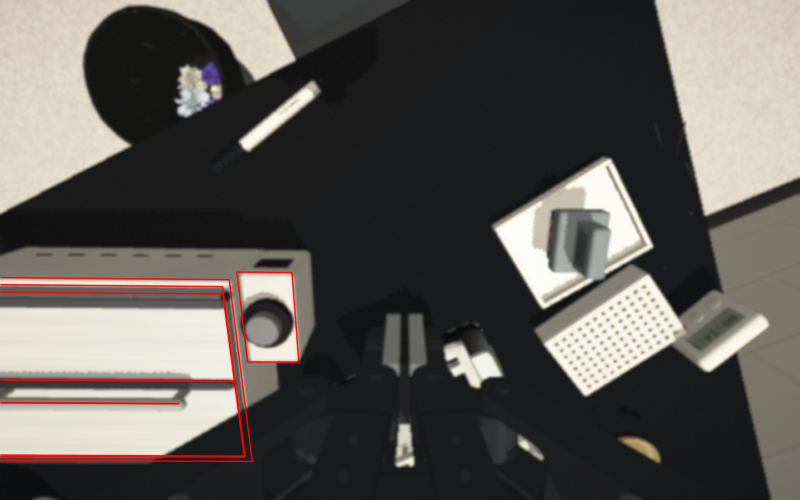

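The door lies on the closed model, the pack stands in the tray, and the button, pen, tip box and timer look right. The robot touches nothing, so I'm handing in.

```bash
python3 -c "
from station import *
print(hand_in())"
```

```text
the job is handed in; nothing more can be done
None
```

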